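# Load the sample carriage, set it free of backlash, and start the level reader

### The arm

A 7-joint arm with a two-finger parallel gripper is mounted at the origin on a cart in front of the work surface, level with it; the furniture and walls round the work are solid. World frame = base frame: x ahead of the robot, y to its left, z up, the work surface at z = 0. Lengths are in mm, angles in rad, forces in N, time in s.
With the tool pointing down it reaches from about 400 to 875 mm from the base axis. Payload 4.4 kg.
Tool frame: the origin (TCP) lies on the centre line of the jaws, within the pads' length; the fingertips stand 11 mm ahead of it and the grasp point (between the pads) lies 8 mm behind it (ctrl.tips_ahead is the distance from the TCP to the fingertips, in mm); z points along the fingers, y is the line along which they close (so a half turn about z gives the same grasp; the last joint's range is limited). The gripper opens to 85 mm and grips with 20 to 120 N. Pads are 22 mm wide; open, the fingers measure 114 mm over their backs; the gripper's body (76 mm by 85 mm) begins 54 mm behind the grasp point. The pads swing forward as they close: fully open they stand 13 mm farther back than shut.
Start: joints at [1.208, 0.628, 0.038, 1.517, -0.027, 0.996, -0.02], TCP at [190.127, -621.586, 242.313] pointing down, gripper open.
Joint ranges: [-3.06, 3.06], [-0.37, 2.12], [-1.25, 1.32], [0.18, 2.47], [-1.1, 4.24], [0.23, 1.98], [-2.94, 2.94]. Speed limits (rad/s): [2.57, 2.57, 3.14, 3.14, 3.14, 3.14, 3.14].

### API

Orientations are given as [roll, pitch, yaw] about the fixed x, y, z axes, in that order (R = Rz(yaw) Ry(pitch) Rx(roll)).
In Python, from cell import ctrl, eyes, job gives the robot as it stands. The module is installed in compiled form; this text tells all that it offers.
- The arm moves only by the tool carry_out, never from a script. Its argument "moves" is a list of rows, each an object of numbers: "tx", "ty", "tz": the shift along the tool's x, y, z as a fraction of full scale; "twist": the turn about the tool's z as a fraction of full scale; "fingers": the opening, from 0 (shut) to 1 (fully open). In form: [{"tx": .., "ty": .., "tz": .., "twist": .., "fingers": ..}, ...]. A call has 1 to 12 rows; each row shifts and turns the commanded pose from where the row before left it, along the tool's axes as they then stand; what a row does not reach is not made up. Full scale, the value 1, is 0.3 m for a shift and pi rad for a turn. A row lasts 1/8 s, in which the tool goes at most 62.5 mm and 10.7 degrees, less where a joint would pass 70% of its speed; a pose out of reach is approached as far as the arm can. A call with a number of a shift or a turn outside -1 to 1 is refused whole. A call with a gripper value outside its range is refused whole. The fingers move at their own pace and stop on an object; the grip force is fixed at half the most. Time passes only in rows, so rows that do not move let the fingers close. It gives the time, the measured TCP pose, the force, the opening and the grip force at its end, in the units of the state.
- ctrl.read_state(): the state, without advancing time (a new reading comes with each control period).
- eyes.get_image(name): name is "scene" or "top"; returns a dict with "color" (400x640x3 uint8, blue, green, red), "fovy" (degrees; the focal length in pixels is half the picture's height over the tangent of half this angle, whatever the lens; pixels are square), "cx", "cy" (the principal point, pixels), "k1" (the pictures are not rectified: a ray, as slopes to the right and down, at radius r is drawn at 1 + k1 r^2 times it, then the intrinsics apply), "world_from_camera" (4x4, takes a point from camera to world coordinates). Camera axes: x right, y up, looking along -z (the intrinsics and any distortion apply to the point x, -y, -z); pixel columns grow to the right and rows downward; lengths in mm; the calibration is good to about 2 mm. A picture is of the moment at which its call begins. There is no depth.
- job.finish_job(): hands the job in; it is judged then, once.
The state is a dict: "clock": time; "qpos": joint angles; "qd": joint speeds; "tau": joint torques, N m; "eef_pos": TCP position; "tool_rot": TCP orientation; "force": force on the tool from outside, world axes, zero at the start; "torque": the same for the moment, N m; "width": finger opening in mm; "gripper_force": force on a finger pad.
Only numpy, scipy, OpenCV 4.12 (cv2) and the standard library are available. Lean on these libraries where they do the work, as an engineer would, in place of code of your own. Each camera call takes 0.05 s, during which the arm holds its last target. There are 200 camera calls.

### The job

Turn the level reader's isolator off, then stand every sample jar that is in front of the slide upright in the carriage, one to a cell (jars behind the monitor stay). Crank the carriage towards the crank wheel until its index line is clearly past the pointer (about 1 cm), then come back clockwise so that the line stops at the pointer with the screw's backlash taken up in that direction (if you run past, go beyond and approach again), and let go. Only then turn the isolator back on and, never with it off, press the panel's keys fully one at a time (left small key, right small key, big key), leaving the pen, the rolls and the tape measure where they lie.

Things in the scene. Friction and masses are not known exactly. Their poses are not given: they have to be found in the camera images.
- jar_1: upright round sample jar with a white screw lid, 47 mm across the body, 66 mm tall, 0.14 to 0.27 kg and bottom-heavy; origin at the centre of its underside, z up. Grip the body across its diameter 25 to 50 mm above the underside. Two or three jars are present, standing between the robot and the slide; absent ones read None
- jar_2: a second jar, same shape and size, other label
- jar_3: a third jar, same shape and size, other label
- slide_base: fixed screw slide: aluminium bed 84 mm deep (x) and 312 mm long (its own y axis, to the robot's left at yaw 0), with a grey gearbox 74 x 70 x 50 mm at its right (-y) end that carries the crank wheel; origin on the worktop, yaw within about 0.15 of the robot's. The carriage slides along its y
- cell_1 (a point): floor centre of the carriage's middle cell; the left and right cells' centres are 59 mm to its +y and -y. The grey carriage is 72 x 180 mm with a floor 50 mm above the worktop; each cell is 60 x 56 mm inside, walled by thin ribs 20 mm high (5 mm thick along the long sides, 3 mm between cells); axes as the slide's. The carriage moves only when the nut pushes it (4 N of friction keeps it in place)
- carriage_line (a point): black upright index line down the middle of the carriage's front wall; the point is 50 mm above the worktop; axes as the slide's
- pointer_tip (a point): tip of the fixed steel pointer in front of the carriage (on the yoke of the black level reader, a block 78 mm high behind the carriage whose face is 64 mm behind the carriage's centre line); axes as the slide's. The carriage is on the mark when carriage_line and pointer_tip have the same place along the slide's y. At the start the line lies 12 to 37 mm to the left (+y) of the pointer
- nut_mid (a point): centre of the brass nut that the screw drives, in the fork at the carriage's right end; axes as the slide's
- fork_mid (a point): middle of the carriage's fork. The nut has 3 mm of play each way in the fork (6 mm of backlash): nut 3 mm to +y of the fork's middle = bearing on the left lug, pushing the carriage to +y (clockwise cranking); 3 mm to -y = bearing on the right lug
- crank_axis (a point): axis of the steel crank wheel (96 mm across), vertical, at the height of the wheel's upper face, 62 mm above the worktop
- grip_mid (a point): mid-height of the upright black crank grip, 25 mm in diameter, 42 mm tall, its foot 64 mm and its top 106 mm above the worktop, 36 mm from crank_axis. The grip spins freely on its pin, so it can be pinched from above and led round the axis in a circle without turning the wrist
- crank (a joint): crank angle, rad, grows CLOCKWISE seen from above; turns without end stops of its own. One clockwise turn moves the nut 15 mm to the slide's +y (2.39 mm per rad), anticlockwise to -y. About 1.5 N at the grip turns it and it stays where it is left
- handle_mid (a point): centre of the isolator's black handle bar, 16 mm thick, 76 mm long, 28 mm high, 78 mm above the worktop (top of the bar at 90 mm), on the axis of rotation, on a grey box 92 x 92 x 52 mm; the bar lies along this point's y axis and the point turns with it. Grip the bar across its 16 mm and turn
- isolator_handle (a joint): isolator handle angle, rad: 0 off (bar lies left-right across its box), 1.571 on (bar points away from the robot), grows clockwise seen from above; on at the start. An over-centre spring snaps it to the nearer end once released; about 0.2 N m
- key_left_top (a point): top centre of the left small key, 24 mm across, on the far row of a fixed grey panel with a black face, 105 mm deep, 150 mm wide, 34 mm high, at its +y end; all key tops are 56 mm above the worktop, 10 mm out of their collars; axes as the panel's, x away from the robot. Isolator and panel change places from start to start
- key_right_top (a point): top centre of the right small key, 24 mm across, in the far row at its -y end, 92 mm from the left one
- key_big_top (a point): top centre of the big key, 36 mm across, in the row nearer the robot, midway
- key_left (a joint): travel of the left small key, m: 0 up, 0.006 fully down; press it at least 5 mm; about 1.2 N at first, 4 N fully down, springs back
- key_right (a joint): the same for the right small key
- key_big (a joint): the same for the big key
- marker: bystander: marker pen lying on the worktop near the robot, 131 mm long, 18 mm thick
- measure: bystander: pocket tape measure, 36 x 74 x 63 mm, to the left of the slide
- labels: bystander: roll of labels, 69 mm across, 50 mm high, behind the crank wheel, to its right
- tape: bystander: roll of masking tape, 96 mm across, 25 mm high, at the left
Mind the look-alikes: they are no part of the job. What is shaped like the jar_1 but pink or purple is not meant.

How it is judged (in metres and radians):
On the way, in this order (a step that is already met when the one before it is completed fails the run):
1. the isolator has been turned off (value of joint isolator_handle below 0.17 rad), for 0.2 s.
2. every jar stands in the carriage (x of jar_1 in the frame of cell_1 between -0.02 and 0.02 m and y of jar_1 in the frame of cell_1 between -0.085 and 0.085 m and z of jar_1 in the frame of cell_1 between -0.006 and 0.01 m and angle between each of jar_1, jar_2, jar_3's own z axis and vertical below 0.3 rad and x of jar_2 in the frame of cell_1 between -0.02 and 0.02 m and y of jar_2 in the frame of cell_1 between -0.085 and 0.085 m and z of jar_2 in the frame of cell_1 between -0.006 and 0.01 m and x of jar_3 in the frame of cell_1 between -0.02 and 0.02 m and y of jar_3 in the frame of cell_1 between -0.085 and 0.085 m and z of jar_3 in the frame of cell_1 between -0.006 and 0.01 m and contact force between the fingers and jar_1 below 0.3 N and contact force between the fingers and jar_2 below 0.3 N and contact force between the fingers and jar_3 below 0.3 N), for 0.3 s.
3. the carriage line is at least 5 mm past the pointer, towards the crank (y of carriage_line in the frame of pointer_tip below -0.005 m), for 0.1 s.
4. the line is at the pointer with the nut bearing on the left lug, and the crank has been let go (y of carriage_line in the frame of pointer_tip between -0.0025 and 0.0025 m and y of nut_mid in the frame of fork_mid above 0.0018 m and distance between the grasp point and grip_mid above 0.06 m), for 0.4 s.
5. the isolator is on again (value of joint isolator_handle above 1.4 rad), for 0.2 s.
6. the left small key is pressed, alone (value of joint key_left above 0.004 m and value of joint each of key_right, key_big below 0.0015 m), for 0.03 s.
7. the right small key is pressed, alone (value of joint key_right above 0.004 m and value of joint each of key_left, key_big below 0.0015 m), for 0.03 s.
8. the big key is pressed, alone (value of joint key_big above 0.004 m and value of joint each of key_left, key_right below 0.0015 m), for 0.03 s.
At the end, for the whole second after the job is handed in: All present jars stand upright (within 0.3 rad) in the carriage's cells; the carriage line is within 2.5 mm of the pointer along the slide with the nut more than 1.8 mm to the +y side of the fork's middle; the isolator is on (over 1.4 rad) and all keys are up (x of jar_1 in the frame of cell_1 between -0.02 and 0.02 m and y of jar_1 in the frame of cell_1 between -0.085 and 0.085 m and z of jar_1 in the frame of cell_1 between -0.006 and 0.01 m and angle between each of jar_1, jar_2, jar_3's own z axis and vertical below 0.3 rad and x of jar_2 in the frame of cell_1 between -0.02 and 0.02 m and y of jar_2 in the frame of cell_1 between -0.085 and 0.085 m and z of jar_2 in the frame of cell_1 between -0.006 and 0.01 m and x of jar_3 in the frame of cell_1 between -0.02 and 0.02 m and y of jar_3 in the frame of cell_1 between -0.085 and 0.085 m and z of jar_3 in the frame of cell_1 between -0.006 and 0.01 m and y of carriage_line in the frame of pointer_tip between -0.0025 and 0.0025 m and y of nut_mid in the frame of fork_mid above 0.0018 m and value of joint isolator_handle above 1.4 rad and value of joint each of key_left, key_right, key_big below 0.0015 m); the robot touches nothing.
It fails at once if a key is pressed while the isolator is off (value of joint isolator_handle below 1.2 rad and value of joint any of key_left, key_right, key_big above 0.003 m).
It fails at once if two keys are down at once (value of joint each of key_left, key_right above 0.003 m or value of joint each of key_left, key_big above 0.003 m or value of joint each of key_right, key_big above 0.003 m).
It fails at once if the pen, a roll or the tape measure is displaced by more than 40 mm (distance of any of marker, measure, labels, tape from where it was at the start of the episode above 0.04 m).
Of jar_1, jar_2, jar_3 only 2 to 3 are there at a start; the rules pass over those that are not, and their reading is None.
At some moment in a run one of jar_1, jar_2, jar_3 may be knocked a few centimetres aside while the robot is not near it.
It also fails if it takes over 210 s, if anything falls off the work surface, if the arm or the gripper's body presses on something with over 40 N, if the wrist force passes 120 N, or if a joint passes its speed limit or range.

## Working session

There is one attempt and no reset: what is moved stays moved. The work goes in short steps, Python scripts to look and compute and a tool call to move; the robot and the scene stay as the last step left them, time stands still between calls to the robot, and variables do not carry over. Pictures are saved under pics/ and viewed, at most 14 in all, crops included, and the job is handed in when it is done.

Besides the shell and the picture viewer there is one more tool, called after "Request:" as name(argument=value, ...) on one line, values as JSON. carry_out: Moves the arm, as the interface text tells. Its arguments: {"type":"object","properties":{"moves":{"type":"array","items":{"type":"object","properties":{"tx":{"type":"number","minimum":-1,"maximum":1},"ty":{"type":"number","minimum":-1,"maximum":1},"tz":{"type":"number","minimum":-1,"maximum":1},"twist":{"type":"number","minimum":-1,"maximum":1},"fingers":{"type":"number"}}}}},"required":["moves"]}

```bash
mkdir -p pics
cat > h.py <<'E'
import numpy as np, cv2
from cell import ctrl, eyes, job
def snap(n,f=None):
    im=eyes.get_image(n)
    if f: cv2.imwrite('pics/'+f,im['color'])
    return im
def ray(im,u,v):
    h=im['color'].shape[0]; f=h/2/np.tan(np.radians(im['fovy'])/2)
    xd,yd=(u-im['cx'])/f,(v-im['cy'])/f
    x,y=xd,yd
    for _ in range(30):
        s=1+im['k1']*(x*x+y*y); x,y=xd/s,yd/s
    M=np.array(im['world_from_camera']); d=M[:3,:3]@np.array([x,-y,-1.]); return M[:3,3],d/np.linalg.norm(d)
def onz(im,u,v,z):
    o,d=ray(im,u,v); return o+d*(z-o[2])/d[2]
def proj(im,p):
    h=im['color'].shape[0]; f=h/2/np.tan(np.radians(im['fovy'])/2)
    M=np.array(im['world_from_camera']); c=M[:3,:3].T@(np.array(p,float)-M[:3,3])
    x,y=c[0]/-c[2],-c[1]/-c[2]; s=1+im['k1']*(x*x+y*y)
    return np.array([x*s*f+im['cx'],y*s*f+im['cy']])
E
python3 - <<'E'
from h import *
np.set_printoptions(precision=3,suppress=True)
for n in('scene','top'):
    im=snap(n,n+'0.png'); print(n,im['fovy'],im['cx'],im['cy'],im['k1'],im['world_from_camera'])
s=ctrl.read_state(); print(s, ctrl.tips_ahead)
E
```

```text
scene 57.522526438358035 318.83660192769224 194.72498980329183 -0.046173591781687805 [[   0.944    0.261   -0.201  308.324]
 [  -0.329    0.775   -0.539 -533.808]
 [   0.015    0.575    0.818  923.49 ]
 [   0.       0.       0.       1.   ]]
top 54.633710094886126 318.02395691105176 200.12794577206034 -0.0026736782171926598 [[   0.002    0.987   -0.16   359.836]
 [  -1.       0.      -0.009   11.432]
 [  -0.009    0.16     0.987 1125.22 ]
 [   0.       0.       0.       1.   ]]
{'clock': 0.1, 'qpos': array([ 1.208,  0.629,  0.038,  1.518, -0.027,  0.996, -0.02 ]), 'qd': array([ 0.001, -0.004,  0.001, -0.005,  0.   , -0.   , -0.001]), 'tau': array([  0.003, -56.453,   1.231, -19.397,   0.011,   0.005,  -0.   ]), 'eef_pos': array([ 189.973, -621.05 ,  241.484]), 'tool_rot': array([-3.14 ,  0.   ,  0.297]), 'force': array([ 0.099, -0.293, -0.183]), 'torque': array([ 0.044, -0.005,  0.002]), 'gripper_force': 0.0, 'width': 85.36780345187213} 11.0
```

View pics/scene0.png

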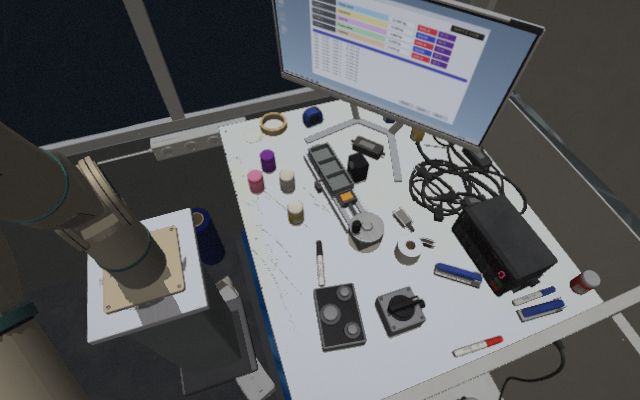

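View pics/top0.png

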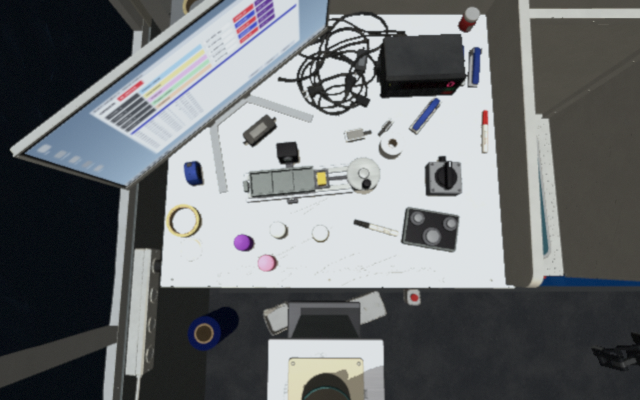

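The top view shows jars at (278,230) and (320,233), with purple and pink look-alikes at (243,242) and (267,262). The slide runs from (245,182) to (365,175), the crank grip is near (366,184), the isolator is at (443,178) (on) and the panel at (430,228). The scene view shows the same two jars at (287,178) and (295,212).

Run:
```python
from h import *
im=snap('top'); c=im['color'][130:275,225:475]
cv2.imwrite('pics/c1.png',cv2.resize(c,None,fx=3.2,fy=3.2,interpolation=cv2.INTER_CUBIC))
im=snap('scene'); c=im['color'][135:285,240:440]
cv2.imwrite('pics/c2.png',cv2.resize(c,None,fx=4,fy=4,interpolation=cv2.INTER_CUBIC))
```

```text
(no output)
```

View pics/c1.png

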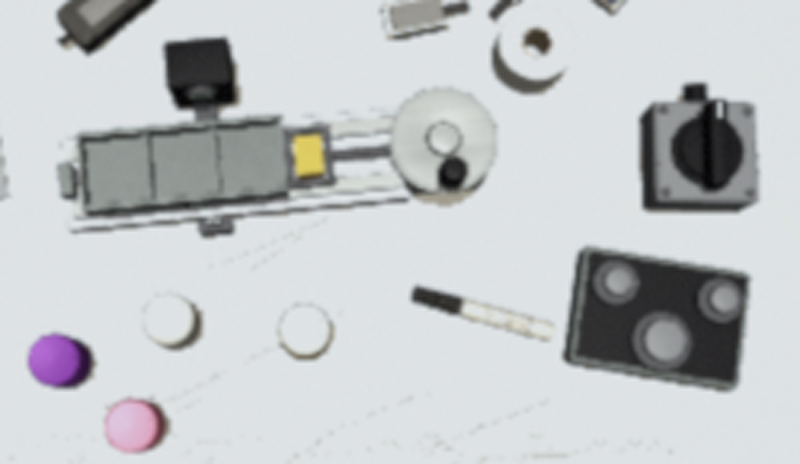

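View pics/c2.png

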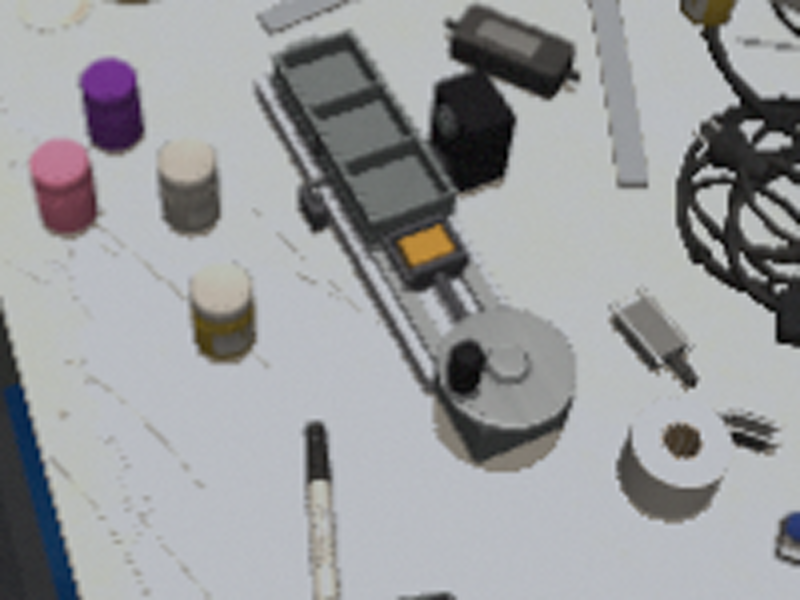

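The top crop shows the lids at (169,320) and (305,329), the crank hub at (444,138), the grip top at (454,173), the handle bar at (711,153) and the keys at (617,282), (720,299) and (663,339). The carriage corners run (80,135)–(288,205) and the pointer is at (215,225). The scene crop confirms two jars with cream lids, the empty carriage and the brass nut.

```bash
cat >> h.py <<'E'
def c1(im,px,py,z): return onz(im,(px+.5)/3.2-.5+225,(py+.5)/3.2-.5+130,z)
E
python3 - <<'E'
from h import *
np.set_printoptions(precision=1,suppress=True)
im=snap('top');sc=snap('scene')
P=dict(jA=(169,320,66),jB=(305,329,66),pink=(133,425,66),purple=(58,360,66),hub=(444,138,68),wheel=(443,139,62),grip=(454,171,106),hand=(711,150,90),barfar=(714,100,90),kl=(617,282,56),kr=(720,299,56),kb=(663,339,56),cFL=(80,133,70),cFR=(280,118,70),cNR=(288,205,70),cNL=(86,213,70),ptr=(215,222,50),pen1=(415,293,9),pen2=(550,332,9),nut=(308,156,70))
for k,(a,b,z) in P.items():
    w=c1(im,a,b,z); q=proj(sc,w); print(k,w,'scene',q,'c2',(q-[240,135])*4)
E
```

```text
jA [449.1 132.5  66. ] scene [285.7 174.6] c2 [182.8 158.5]
jB [441.6  16.1  66. ] scene [294.7 206.2] c2 [218.7 284.6]
pink [360.3 161.3  66. ] scene [254.4 174.9] c2 [ 57.6 159.5]
purple [414.9 226.6  66. ] scene [266.7 154.8] c2 [106.7  79.4]
hub [ 608.3 -105.2   68. ] scene [366.4 224.7] c2 [505.4 358.6]
wheel [ 608.8 -104.9   62. ] scene [366.2 225.6] c2 [504.9 362.6]
grip [ 571.  -108.9  106. ] scene [355.6 222.4] c2 [462.4 349.6]
hand [ 592.6 -329.9   90. ] scene [399.4 300.2] c2 [637.6 660.8]
barfar [ 636.5 -334.7   90. ] scene [417.  296.1] c2 [707.9 644.3]
kl [ 483.3 -254.    56. ] scene [343.2 290.6] c2 [412.9 622.3]
kr [ 468.6 -342.2   56. ] scene [351.1 326.9] c2 [444.4 767.7]
kb [ 434.1 -291.5   56. ] scene [329.7 311.4] c2 [359.  705.4]
cFL [612.4 213.1  70. ] scene [327.8 142.3] c2 [351.2  29. ]
cFR [625.8  38.1  70. ] scene [352.5 182.7] c2 [449.9 190.8]
cNR [548.5  30.9  70. ] scene [328.6 191.4] c2 [354.5 225.7]
cNL [541.4 205.7  70. ] scene [307.4 149.1] c2 [269.5  56.5]
ptr [536.8  95.4  50. ] scene [317.4 179.8] c2 [309.6 179.2]
pen1 [478.6 -83.1   9. ] scene [318.4 241.7] c2 [313.6 426.6]
pen2 [ 443.5 -203.8    9. ] scene [320.9 284.3] c2 [323.5 597.2]
nut [591.8  13.6  70. ] scene [344.8 192.1] c2 [419.1 228.6]
```

Run:
```python
from h import *
a=snap('top')['color'][150:200,418:468]; b=snap('scene')['color'][275:350,305:435]
a=cv2.resize(a,(400,400),interpolation=cv2.INTER_CUBIC); b=cv2.resize(b,None,fx=3,fy=3,interpolation=cv2.INTER_CUBIC)
b=cv2.copyMakeBorder(b,0,400-b.shape[0],0,0,cv2.BORDER_CONSTANT)
o=np.hstack([a,b]); o=np.clip((o/255.)**.5*255,0,255).astype('uint8'); cv2.imwrite('pics/c3.png',o); print(o.shape)
```

```text
(400, 790, 3)
```

View pics/c3.png

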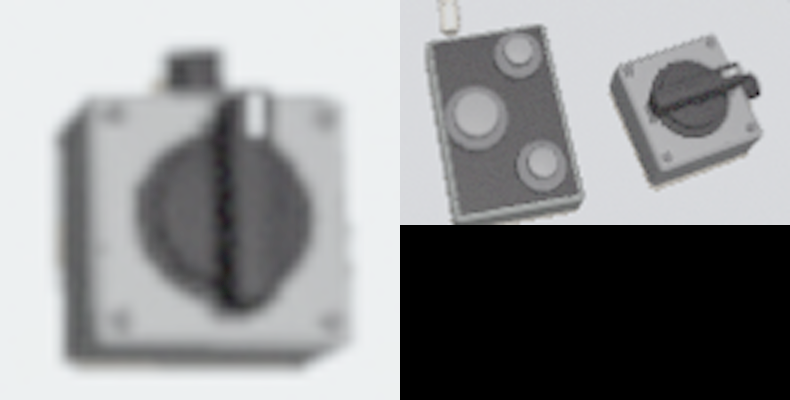

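In the 8x top crop (left), the bar top runs about (255,95)–(257,308) and the box screws are at (112,112), (327,118), (120,320) and (333,320). In the 3x scene crop (right), the key tops are at (518,50), (543,162) and (475,115).

Run:
```python
from h import *
np.set_printoptions(precision=1,suppress=True)
im=snap('top');sc=snap('scene')
f=lambda a,b,z:onz(im,418+(a+.5)/8-.5,150+(b+.5)/8-.5,z)
g=lambda a,b,z:onz(sc,305+(a-400+.5)/3-.5,275+(b+.5)/3-.5,z)
A,B=f(255,95,90),f(257,308,90); print(A,B,(A+B)/2)
S=[f(*p,52) for p in((112,112),(327,118),(120,320),(333,320))]; print(S,np.mean(S,0))
S=[g(*p,52) for p in((628,70),(712,42),(667,158),(753,131))]; print(S,np.mean(S,0))
print('keys',g(518,50,56),g(543,162,56),g(475,115,56))
print('bar',g(663,106,90),g(748,78,90))
for p in((190,158),(222,285)): print('jar',onz(sc,240+p[0]/4,135+p[1]/4,66))
print('grip',onz(sc,240+466/4,135+350/4,106))
```

```text
[ 635.  -339.2   90. ] [ 560.6 -336.    90. ] [ 597.8 -337.6   90. ]
[array([ 638.9, -301. ,   52. ]), array([ 636.7, -377.1,   52. ]), array([ 563.7, -300.5,   52. ]), array([ 563.7, -375.2,   52. ])] [ 600.7 -338.5   52. ]
[array([ 564.3, -300.4,   52. ]), array([ 640.7, -301.7,   52. ]), array([ 563.7, -375.3,   52. ]), array([ 638., -379.,   52.])] [ 601.7 -339.1   52. ]
keys [ 484.4 -256.4   56. ] [ 469.9 -346.8   56. ] [ 432.6 -295.2   56. ]
bar [ 566.8 -345.5   90. ] [ 639.6 -347.6   90. ]
jar [454.4 131.2  66. ]
jar [443.7  15.   66. ]
grip [ 573.1 -109.9  106. ]
```

Request:
carry_out(moves=[{"tx": 0.158,"ty": -0.05,"fingers": 1},{"tx": 0.158,"ty": -0.05,"fingers": 1},{"tx": 0.158,"ty": -0.05,"fingers": 1},{"tx": 0.158,"ty": -0.05,"fingers": 1},{"tx": 0.158,"ty": -0.05,"fingers": 1},{"tx": 0.158,"ty": -0.05,"fingers": 1},{"tx": 0.158,"ty": -0.05,"fingers": 1},{"tx": 0.158,"ty": -0.05,"fingers": 1},{"tx": 0.158,"ty": -0.05,"fingers": 1},{"tx": 0.158,"ty": -0.05,"fingers": 1},{"twist": 0.047,"fingers": 1},{"twist": 0.048,"fingers": 1}])

```text
validation failed for argument at $.mo...
```

```bash
cat >> h.py <<'E'
def go(x,y,z,yaw=None):
    s=ctrl.read_state(); p=s['eef_pos']; w=s['tool_rot'][2]; d=np.array([x,y,z])-p; c,sn=np.cos(w),np.sin(w)
    yaw=w if yaw is None else yaw
    print('at',p.round(1),'rot',s['tool_rot'].round(3),'clk',round(s['clock'],2),'w',round(s['width'],1),'F',s['force'].round(1))
    t=np.array([c*d[0]+sn*d[1],sn*d[0]-c*d[1],-d[2]])/300
    print('total tx,ty,tz',t.round(4),'twist',round(-(yaw-w)/np.pi,4))
E
python3 -c "
from h import *
go(600,-338.5,84,-0.02)"
```

```text
at [ 190.1 -621.6  242.3] rot [-3.142 -0.     0.297] clk 0.5 w 85.5 F [-0.6  0.3  0.6]
total tx,ty,tz [ 1.5825 -0.5027  0.5276] twist 0.1008
```

Request:
carry_out(moves=[{"tx": 0.158,"ty": -0.05,"tz": 0,"twist": 0,"fingers": 1},{"tx": 0.158,"ty": -0.05,"tz": 0,"twist": 0,"fingers": 1},{"tx": 0.158,"ty": -0.05,"tz": 0,"twist": 0,"fingers": 1},{"tx": 0.158,"ty": -0.05,"tz": 0,"twist": 0,"fingers": 1},{"tx": 0.158,"ty": -0.05,"tz": 0,"twist": 0,"fingers": 1},{"tx": 0.158,"ty": -0.05,"tz": 0,"twist": 0,"fingers": 1},{"tx": 0.158,"ty": -0.05,"tz": 0,"twist": 0,"fingers": 1},{"tx": 0.158,"ty": -0.05,"tz": 0,"twist": 0,"fingers": 1},{"tx": 0.158,"ty": -0.05,"tz": 0,"twist": 0,"fingers": 1},{"tx": 0.158,"ty": -0.05,"tz": 0,"twist": 0,"fingers": 1},{"tx": 0,"ty": 0,"tz": 0,"twist": 0.047,"fingers": 1},{"tx": 0,"ty": 0,"tz": 0,"twist": 0.048,"fingers": 1}])

```text
clock: 2.0
eef_pos: [600.2, -338.7, 242.0]
tool_rot: [-3.141, 0.0, -0.005]
force: [-0.4, 0.0, -1.2]
width: 85.5
gripper_force: 0.0
```

```bash
python3 -c "
from h import *
go(600,-338.5,84,-0.02)"
```

```text
at [ 600.2 -338.7  242. ] rot [-3.141  0.    -0.005] clk 2.0 w 85.5 F [-0.4  0.  -1.2]
total tx,ty,tz [-5.000e-04 -6.000e-04  5.268e-01] twist 0.0048
```

Request:
carry_out(moves=[{"tx": 0,"ty": 0,"tz": 0.15,"twist": 0,"fingers": 1},{"tx": 0,"ty": 0,"tz": 0.15,"twist": 0,"fingers": 1},{"tx": 0,"ty": 0,"tz": 0.13,"twist": 0.005,"fingers": 1},{"tx": 0,"ty": 0,"tz": 0.08,"twist": 0,"fingers": 0.5},{"tx": 0,"ty": 0,"tz": 0.05,"twist": 0,"fingers": 0.4},{"tx": 0,"ty": 0,"tz": 0,"twist": 0,"fingers": 0.3},{"tx": 0,"ty": 0,"tz": 0,"twist": 0,"fingers": 0},{"tx": 0,"ty": 0,"tz": 0,"twist": 0,"fingers": 0},{"tx": 0,"ty": 0,"tz": 0,"twist": 0,"fingers": 0},{"tx": 0,"ty": 0,"tz": 0,"twist": 0,"fingers": 0},{"tx": 0,"ty": 0,"tz": 0,"twist": 0,"fingers": 0},{"tx": 0,"ty": 0,"tz": 0,"twist": 0,"fingers": 0}])

```text
clock: 3.5
eef_pos: [600.4, -339.0, 75.6]
tool_rot: [-3.141, -0.002, -0.017]
force: [-0.0, 2.3, 5.6]
width: 14.6
gripper_force: 60.2
```

Request:
carry_out(moves=[{"tx": 0,"ty": 0,"tz": 0,"twist": -0.05,"fingers": 0},{"tx": 0,"ty": 0,"tz": 0,"twist": -0.05,"fingers": 0},{"tx": 0,"ty": 0,"tz": 0,"twist": -0.05,"fingers": 0},{"tx": 0,"ty": 0,"tz": 0,"twist": -0.05,"fingers": 0},{"tx": 0,"ty": 0,"tz": 0,"twist": -0.05,"fingers": 0},{"tx": 0,"ty": 0,"tz": 0,"twist": -0.05,"fingers": 0},{"tx": 0,"ty": 0,"tz": 0,"twist": -0.05,"fingers": 0},{"tx": 0,"ty": 0,"tz": 0,"twist": -0.05,"fingers": 0},{"tx": 0,"ty": 0,"tz": 0,"twist": -0.05,"fingers": 0},{"tx": 0,"ty": 0,"tz": 0,"twist": -0.05,"fingers": 0},{"tx": 0,"ty": 0,"tz": 0,"twist": 0,"fingers": 0},{"tx": 0,"ty": 0,"tz": 0,"twist": 0,"fingers": 0}])

```text
clock: 5.0
eef_pos: [601.1, -339.8, 75.6]
tool_rot: [3.138, 0.001, 1.551]
force: [1.6, 0.2, 5.9]
width: 14.9
gripper_force: 60.2
```

Request:
carry_out(moves=[{"tx": 0,"ty": 0,"tz": 0,"twist": 0,"fingers": 0.5},{"tx": 0,"ty": 0,"tz": 0,"twist": 0,"fingers": 1},{"tx": 0,"ty": 0,"tz": 0,"twist": 0,"fingers": 1},{"tx": 0,"ty": 0,"tz": -0.1,"twist": 0,"fingers": 1},{"tx": 0,"ty": 0,"tz": -0.18,"twist": 0,"fingers": 1},{"tx": 0,"ty": 0,"tz": -0.15,"twist": 0,"fingers": 1}])

```text
clock: 5.75
eef_pos: [599.4, -339.6, 204.8]
tool_rot: [-3.142, -0.0, 1.553]
force: [1.2, -1.2, -0.6]
width: 85.4
gripper_force: 0.0
```

Run:
```python
from h import *
go(447,16,120,1.57)
a=snap('top')['color'][130:275,225:475]
cv2.imwrite('pics/c4.png',cv2.resize(a,None,fx=3.2,fy=3.2,interpolation=cv2.INTER_CUBIC))
```

```text
at [ 599.4 -339.6  204.8] rot [-3.142 -0.     1.553] clk 5.75 w 85.4 F [ 1.2 -1.2 -0.6]
total tx,ty,tz [ 1.176  -0.5293  0.2826] twist -0.0055
```

View pics/c4.png

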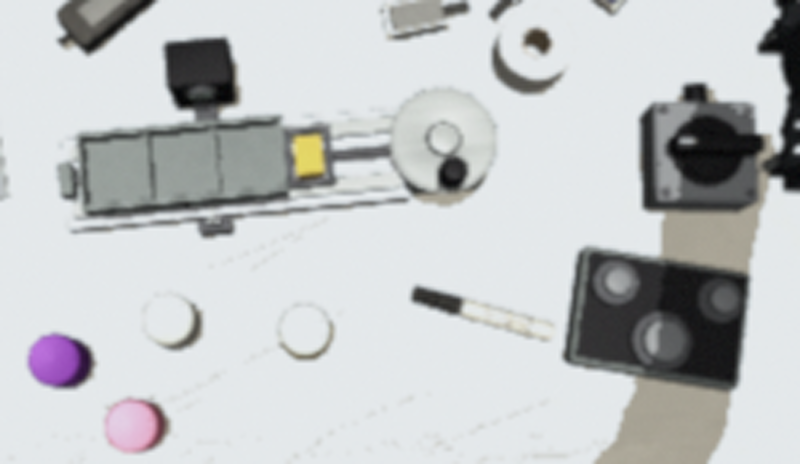

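The handle now lies across its box, so the isolator is off; the jars are unmoved. Next I'll zoom in on the carriage in both views.

Run:
```python
from h import *
a=snap('top')['color'][155:215,240:335]; b=snap('scene')['color'][140:205,300:365]
a=cv2.resize(a,None,fx=6,fy=6,interpolation=cv2.INTER_CUBIC); b=cv2.resize(b,None,fx=6,fy=6,interpolation=cv2.INTER_CUBIC)[:,:]
b=cv2.resize(b,None,fx=.5,fy=.5) if 0 else b
print(a.shape,b.shape)
H=max(a.shape[0],b.shape[0]); a=cv2.copyMakeBorder(a,0,H-a.shape[0],0,0,0)[:, :400]; b=cv2.copyMakeBorder(b,0,H-b.shape[0],0,0,0)
cv2.imwrite('pics/c5.png',np.clip((np.hstack([a,b])/255.)**.6*255,0,255).astype('uint8'))
```

```text
(360, 570, 3) (390, 390, 3)
```

View pics/c5.png

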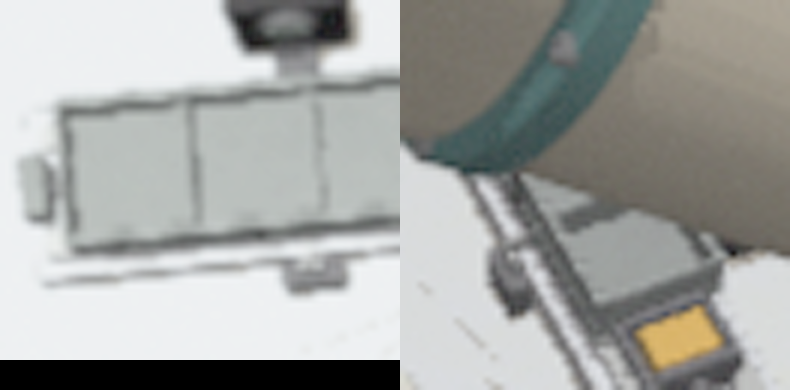

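The arm hides part of the scene view. In the top crop (6x), the divider tops run (190,100)–(199,222) and (316,92)–(323,210), and the left wall (62,108)–(72,250).

```bash
python3 - <<'E'
from h import *
np.set_printoptions(precision=1,suppress=True)
im=snap('top'); f=lambda a,b,z:onz(im,240+(a+.5)/6-.5,155+(b+.5)/6-.5,z)
for p in((190,100),(199,222),(316,92),(323,210),(62,108),(72,250),(257,156)): print(f(*p,70))
print(f(315,265,50),f(315,280,50), 'bed',f(45,285,40),f(390,254,40))
a,b,c,d=[f(*p,70)[:2] for p in((190,100),(199,222),(316,92),(323,210))]
print('yaw',np.arctan2(*( (a+b-c-d)*[-1,1])))
sc=snap('scene')
E
python3 -c "
from h import *
go(444,15.5,150,0.08)"
```

```text
[612.3 152.5  70. ]
[554.5 147.1  70. ]
[616.1  93.8  70. ]
[560.1  89.9  70. ]
[608.5 212.2  70. ]
[541.3 205.6  70. ]
[585.6 120.8  70. ]
[537.6  94.8  50. ] [530.5  94.7  50. ] bed [529.6 223.4  40. ] [544.6  60.   40. ]
yaw 0.0813196947069191
at [ 598.8 -339.5  202.6] rot [-3.14  -0.     1.553] clk 6.0 w 85.2 F [ 0.1 -0.1  0.2]
total tx,ty,tz [ 1.1739 -0.5368  0.1754] twist 0.4689
```

Request:
carry_out(moves=[{"tx": 0.13,"ty": -0.06,"tz": 0,"twist": 0,"fingers": 1},{"tx": 0.13,"ty": -0.06,"tz": 0,"twist": 0,"fingers": 1},{"tx": 0.13,"ty": -0.06,"tz": 0,"twist": 0,"fingers": 1},{"tx": 0.13,"ty": -0.06,"tz": 0,"twist": 0,"fingers": 1},{"tx": 0.13,"ty": -0.06,"tz": 0,"twist": 0,"fingers": 1},{"tx": 0.13,"ty": -0.06,"tz": 0,"twist": 0,"fingers": 1},{"tx": 0.13,"ty": -0.06,"tz": 0,"twist": 0,"fingers": 1},{"tx": 0.13,"ty": -0.06,"tz": 0,"twist": 0,"fingers": 1},{"tx": 0.13,"ty": -0.06,"tz": 0,"twist": 0,"fingers": 1}])

```text
clock: 7.12
eef_pos: [441.9, 15.2, 202.1]
tool_rot: [-3.139, -0.0, 1.553]
force: [0.0, 0.4, 0.4]
width: 85.5
gripper_force: 0.0
```

Request:
carry_out(moves=[{"tx": 0,"ty": 0,"tz": 0,"twist": 0.052,"fingers": 1},{"tx": 0,"ty": 0,"tz": 0,"twist": 0.052,"fingers": 1},{"tx": 0,"ty": 0,"tz": 0,"twist": 0.052,"fingers": 1},{"tx": 0,"ty": 0,"tz": 0,"twist": 0.052,"fingers": 1},{"tx": 0,"ty": 0,"tz": 0,"twist": 0.052,"fingers": 1},{"tx": 0,"ty": 0,"tz": 0,"twist": 0.052,"fingers": 1},{"tx": 0,"ty": 0,"tz": 0,"twist": 0.052,"fingers": 1},{"tx": 0,"ty": 0,"tz": 0,"twist": 0.052,"fingers": 1},{"tx": 0,"ty": 0,"tz": 0,"twist": 0.052,"fingers": 1}])

```text
clock: 8.25
eef_pos: [442.4, 13.9, 202.0]
tool_rot: [3.141, 0.004, 0.077]
force: [-0.9, -0.0, -0.2]
width: 85.5
gripper_force: 0.0
```

```bash
cat >> h.py <<'E'
def lids(im=None):
    im=im or snap('top'); h=cv2.cvtColor(im['color'],cv2.COLOR_BGR2HSV)
    return im
E
python3 - <<'E'
from h import *
go(443,15.8,34,0.085)
cv2.imwrite('pics/c6.png',cv2.resize(snap('scene')['color'][130:250,230:390],None,fx=4,fy=4))
E
```

```text
at [442.4  13.9 202. ] rot [3.141 0.004 0.077] clk 8.25 w 85.5 F [-0.9 -0.  -0.2]
total tx,ty,tz [ 0.0026 -0.006   0.5599] twist -0.0025
```

View pics/c6.png

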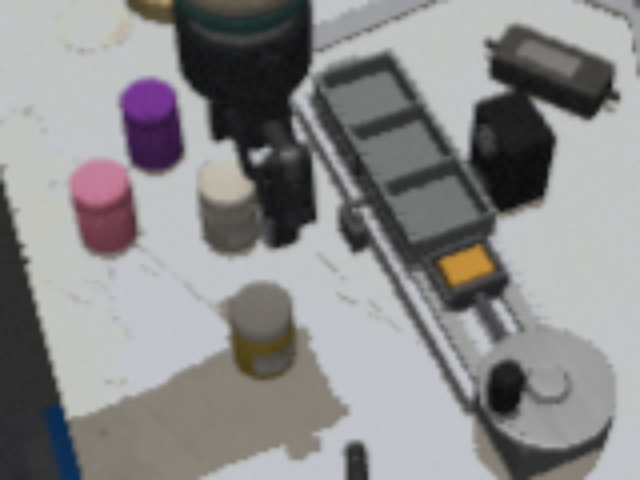

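The gripper hovers above and beyond jar B, whose lid is at (262,303). The carriage dividers run (357,135)–(420,112) and (390,188)–(452,165).

Run:
```python
from h import *
np.set_printoptions(precision=1,suppress=True)
sc=snap('scene'); f=lambda a,b,z:onz(sc,230+(a+.5)/4-.5,130+(b+.5)/4-.5,z)
for p in((357,135),(420,112),(390,188),(452,165),(318,75),(386,54),(412,254),(493,218)): print(f(*p,70))
print('jar',f(262,303,66), f(230,187,66),'ptr',f(357,210,50))
```

```text
[556.5 139.2  70. ]
[610.2 145.6  70. ]
[562.9  83.1  70. ]
[614.6  88.9  70. ]
[547.6 207.   70. ]
[606.  211.2  70. ]
[557.3  21.5  70. ]
[625.   32.9  70. ]
jar [443.5  18.2  66. ] [451.3 124.8  66. ] ptr [538.2  85.7  50. ]
```

Request:
carry_out(moves=[{"tx": 0.003,"ty": -0.006,"tz": 0.15,"twist": 0,"fingers": 1},{"tx": 0,"ty": 0,"tz": 0.15,"twist": 0,"fingers": 1},{"tx": 0,"ty": 0,"tz": 0.15,"twist": 0,"fingers": 1},{"tx": 0,"ty": 0,"tz": 0.11,"twist": 0,"fingers": 1},{"tx": 0,"ty": 0,"tz": 0,"twist": 0,"fingers": 0.6},{"tx": 0,"ty": 0,"tz": 0,"twist": 0,"fingers": 0.4},{"tx": 0,"ty": 0,"tz": 0,"twist": 0,"fingers": 0.3},{"tx": 0,"ty": 0,"tz": 0,"twist": 0,"fingers": 0.3},{"tx": 0,"ty": 0,"tz": 0,"twist": 0,"fingers": 0.3},{"tx": 0,"ty": 0,"tz": 0,"twist": 0,"fingers": 0.3}])

```text
clock: 9.6
eef_pos: [441.3, 13.0, 54.4]
tool_rot: [3.131, 0.011, 0.085]
force: [-1.1, 2.1, 7.3]
width: 40.9
gripper_force: 57.6
```

Request:
carry_out(moves=[{"tx": 0,"ty": 0,"tz": 0,"twist": 0,"fingers": 1},{"tx": 0,"ty": 0,"tz": 0,"twist": 0,"fingers": 1},{"tx": 0,"ty": 0,"tz": 0,"twist": 0,"fingers": 1},{"tx": 0,"ty": 0,"tz": 0,"twist": 0,"fingers": 1}])

```text
clock: 10.1
eef_pos: [440.7, 12.1, 53.4]
tool_rot: [3.131, 0.014, 0.084]
force: [-0.1, -0.2, -0.2]
width: 85.4
gripper_force: 0.0
```

Run:
```python
from h import *
go(443,15.8,34,0.085)
im=snap('top'); cv2.imwrite('pics/c7.png',cv2.resize(np.hstack([im['color'][180:280,230:350],snap('scene')['color'][150:250,240:340]]),None,fx=3.5,fy=3.5))
```

```text
at [440.7  12.1  53.4] rot [3.131 0.014 0.084] clk 10.1 w 85.4 F [-0.1 -0.2 -0.2]
total tx,ty,tz [ 0.0087 -0.0115  0.0646] twist -0.0005
```

View pics/c7.png

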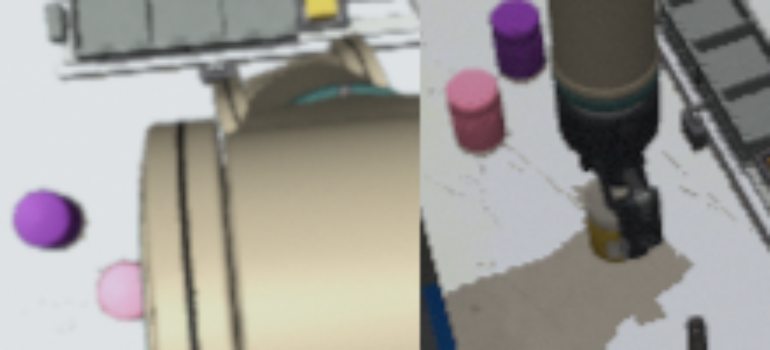

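The jar still stands upright between the open fingers. The arm stopped about 20 mm short in z, so I'll check the joints.

```bash
python3 -c "
from h import *
print(ctrl.read_state()['qpos'].round(2))"
```

```text
[-0.04  0.7  -0.08  2.22  0.25  0.25 -1.84]
```

Request:
carry_out(moves=[{"tx": 0.009,"ty": -0.011,"tz": 0.03,"twist": 0,"fingers": 1},{"tx": 0,"ty": 0,"tz": 0.03,"twist": 0,"fingers": 1},{"tx": 0,"ty": 0,"tz": 0,"twist": 0,"fingers": 1}])

```text
clock: 10.58
eef_pos: [442.4, 15.5, 34.9]
tool_rot: [3.132, 0.015, 0.085]
force: [0.0, 0.5, 0.4]
width: 85.4
gripper_force: 0.0
```

```bash
python3 -c "
from h import *
print(ctrl.read_state()['qpos'].round(2));go(443,15.8,34,0.085)"
```

```text
[ 0.01  0.74 -0.17  2.21  0.55  0.24 -2.14]
at [442.4  15.5  34.9] rot [3.132 0.015 0.085] clk 10.57 w 85.4 F [0.  0.5 0.4]
total tx,ty,tz [ 0.002  -0.0008  0.003 ] twist -0.0001
```

Request:
carry_out(moves=[{"tx": 0,"ty": 0,"tz": 0,"twist": 0,"fingers": 0.4},{"tx": 0,"ty": 0,"tz": 0,"twist": 0,"fingers": 0.3},{"tx": 0,"ty": 0,"tz": 0,"twist": 0,"fingers": 0.3},{"tx": 0,"ty": 0,"tz": 0,"twist": 0,"fingers": 0.3},{"tx": 0,"ty": 0,"tz": 0,"twist": 0,"fingers": 0.3},{"tx": 0,"ty": 0,"tz": 0,"twist": 0,"fingers": 0.3},{"tx": 0,"ty": 0,"tz": -0.07,"twist": 0,"fingers": 0.3},{"tx": 0,"ty": 0,"tz": -0.07,"twist": 0,"fingers": 0.3},{"tx": 0,"ty": 0,"tz": -0.07,"twist": 0,"fingers": 0.3},{"tx": 0,"ty": 0,"tz": -0.07,"twist": 0,"fingers": 0.3},{"tx": 0,"ty": 0,"tz": -0.07,"twist": 0,"fingers": 0.3},{"tx": 0,"ty": 0,"tz": -0.02,"twist": 0,"fingers": 0.3}])

```text
clock: 12.08
eef_pos: [444.7, 17.0, 147.3]
tool_rot: [3.131, 0.012, 0.084]
force: [0.0, 0.9, -1.8]
width: 43.7
gripper_force: 62.1
```

```bash
python3 -c "
from h import *
go(589,60.5,140,0.085)"
```

```text
at [444.7  17.  147.3] rot [3.131 0.012 0.084] clk 12.07 w 43.7 F [ 0.   0.9 -1.8]
total tx,ty,tz [ 0.4914 -0.1044  0.0244] twist -0.0005
```

Request:
carry_out(moves=[{"tx": 0.08,"ty": -0.017,"tz": 0,"twist": 0,"fingers": 0.3},{"tx": 0.1,"ty": -0.022,"tz": 0,"twist": 0,"fingers": 0.3},{"tx": 0.12,"ty": -0.025,"tz": 0,"twist": 0,"fingers": 0.3},{"tx": 0.11,"ty": -0.023,"tz": 0,"twist": 0,"fingers": 0.3},{"tx": 0.084,"ty": -0.018,"tz": 0.04,"twist": 0,"fingers": 0.3},{"tx": 0,"ty": 0,"tz": 0,"twist": 0,"fingers": 0.3}])

```text
clock: 12.82
eef_pos: [589.5, 61.3, 130.1]
tool_rot: [3.132, 0.015, 0.084]
force: [-1.6, -0.1, -2.1]
width: 43.4
gripper_force: 62.1
```

Run:
```python
from h import *
go(590,61,86,0.085)
a=snap('top')['color'][150:215,235:345]; b=snap('scene')['color'][135:225,295:385]
a=cv2.resize(a,(400,236),interpolation=cv2.INTER_CUBIC);b=cv2.resize(b,(396,396),interpolation=cv2.INTER_CUBIC)
a=cv2.copyMakeBorder(a,0,160,0,0,0)
cv2.imwrite('pics/c8.png',np.clip((np.hstack([a,b])/255.)**.6*255,0,255).astype('uint8'))
```

```text
at [589.5  61.3 130.1] rot [3.132 0.015 0.084] clk 12.82 w 43.4 F [-1.6 -0.1 -2.1]
total tx,ty,tz [0.0016 0.001  0.1469] twist -0.0002
```

View pics/c8.png

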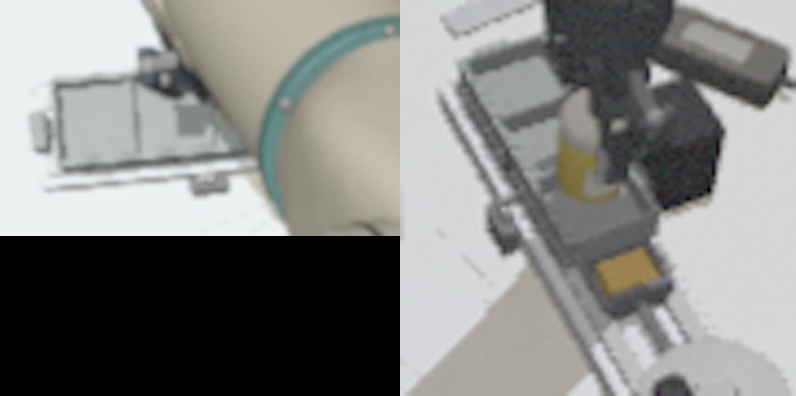

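The jar hangs over the right cell in the scene view. The end wall's top edge runs about (572,243)–(657,210), and the jar's bottom is near (598,200).

Run:
```python
from h import *
np.set_printoptions(precision=1,suppress=True)
sc=snap('scene'); f=lambda a,b,z:onz(sc,295+(a-400+.5)/4.4-.5,135+(b+.5)/4.4-.5,z)
for p in((572,243),(657,210),(462,65),(530,37)): print(f(*p,70))
g=lambda p:(proj(sc,p)+.5-[295,135])*4.4+[400,0]
print('jar bottom rim near',[g((590+23.5*np.cos(t),61+23.5*np.sin(t),95)) for t in(-2.5,-1.9,-1.3,-.7)])
```

```text
[564.4  31.5  70. ]
[627.9  38.9  70. ]
[545.  203.4  70. ]
[600.2 213.6  70. ]
jar bottom rim near [array([575.8, 200.1]), array([596.4, 205.2]), array([616.5, 200.2]), array([628.9, 187.1])]
```

Request:
carry_out(moves=[{"tx": 0.001,"ty": -0.002,"tz": 0.04,"twist": 0,"fingers": 0.3},{"tx": 0,"ty": 0,"tz": 0.04,"twist": 0,"fingers": 0.3},{"tx": 0,"ty": 0,"tz": 0.03,"twist": 0,"fingers": 0.3},{"tx": 0,"ty": 0,"tz": 0.02,"twist": 0,"fingers": 0.3},{"tx": 0,"ty": 0,"tz": 0.01,"twist": 0,"fingers": 0.3},{"tx": 0,"ty": 0,"tz": 0,"twist": 0,"fingers": 0.3}])

```text
clock: 13.72
eef_pos: [588.9, 60.6, 89.9]
tool_rot: [3.131, 0.014, 0.084]
force: [-0.6, -0.4, -1.9]
width: 43.2
gripper_force: 62.1
```

Request:
carry_out(moves=[{"tx": 0.001,"ty": -0.002,"tz": 0.008,"twist": 0,"fingers": 0.3},{"tx": 0,"ty": 0,"tz": 0.005,"twist": 0,"fingers": 0.3},{"tx": 0,"ty": 0,"tz": 0,"twist": 0,"fingers": 0.3}])

```text
clock: 14.1
eef_pos: [589.3, 61.3, 86.3]
tool_rot: [3.131, 0.013, 0.084]
force: [-0.6, 0.4, -1.9]
width: 43.8
gripper_force: 62.1
```

Request:
carry_out(moves=[{"tx": 0,"ty": 0,"tz": 0.005,"twist": 0,"fingers": 0.3},{"tx": 0,"ty": 0,"tz": 0.003,"twist": 0,"fingers": 0.3},{"tx": 0,"ty": 0,"tz": 0,"twist": 0,"fingers": 0.3}])

```text
clock: 14.48
eef_pos: [589.4, 61.3, 86.1]
tool_rot: [3.13, 0.012, 0.084]
force: [-4.4, -0.5, 15.3]
width: 43.6
gripper_force: 64.1
```

Request:
carry_out(moves=[{"tx": 0,"ty": 0,"tz": 0,"twist": 0,"fingers": 0.7},{"tx": 0,"ty": 0,"tz": 0,"twist": 0,"fingers": 0.9},{"tx": 0,"ty": 0,"tz": 0,"twist": 0,"fingers": 0.9},{"tx": 0,"ty": 0,"tz": -0.06,"twist": 0,"fingers": 0.9},{"tx": 0,"ty": 0,"tz": -0.12,"twist": 0,"fingers": 1},{"tx": 0,"ty": 0,"tz": -0.15,"twist": 0,"fingers": 1},{"tx": 0,"ty": 0,"tz": -0.1,"twist": 0,"fingers": 1},{"tx": -0.12,"ty": -0.03,"tz": 0,"twist": 0,"fingers": 1},{"tx": -0.15,"ty": -0.05,"tz": 0,"twist": 0,"fingers": 1},{"tx": -0.15,"ty": -0.05,"tz": 0,"twist": 0,"fingers": 1}])

```text
clock: 15.72
eef_pos: [460.8, 91.5, 215.1]
tool_rot: [3.131, 0.012, 0.083]
force: [0.1, 0.5, 0.8]
width: 85.5
gripper_force: 0.0
```

Run:
```python
from h import *
go(451,132,36,0.085)
a=snap('top')['color'][150:275,225:345]; b=snap('scene')['color'][130:230,240:360]
a=cv2.resize(a,None,fx=3.3,fy=3.3,interpolation=cv2.INTER_CUBIC);b=cv2.resize(b,None,fx=3.3,fy=3.3,interpolation=cv2.INTER_CUBIC)
b=cv2.copyMakeBorder(b,0,a.shape[0]-b.shape[0],0,0,0)
cv2.imwrite('pics/c9.png',np.hstack([a,b]))
```

```text
at [460.8  91.5 215.1] rot [3.131 0.012 0.083] clk 15.72 w 85.5 F [0.1 0.5 0.8]
total tx,ty,tz [-0.0212 -0.1373  0.597 ] twist -0.0005
```

View pics/c9.png

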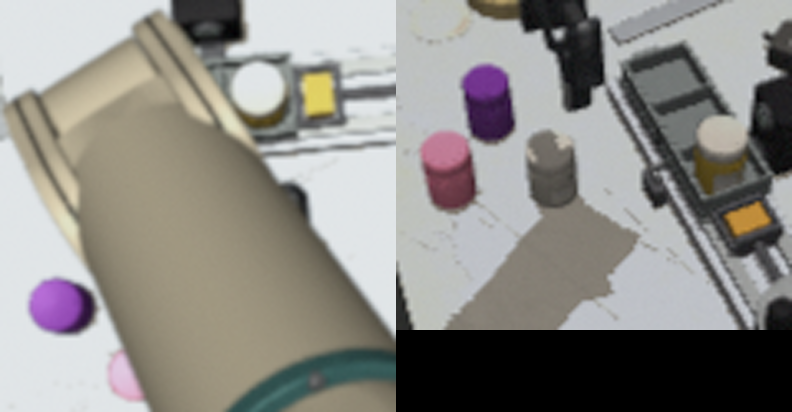

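Jar B stands upright in the right cell, and jar A hasn't moved (lid at about scene pixel (287,175)).

Request:
carry_out(moves=[{"tx": -0.02,"ty": -0.07,"tz": 0.05,"twist": 0,"fingers": 1},{"tx": 0,"ty": -0.067,"tz": 0.1,"twist": 0,"fingers": 1},{"tx": 0,"ty": 0,"tz": 0.1,"twist": 0,"fingers": 1},{"tx": 0,"ty": 0,"tz": 0.1,"twist": 0,"fingers": 1},{"tx": 0,"ty": 0,"tz": 0.1,"twist": 0,"fingers": 1},{"tx": 0,"ty": 0,"tz": 0.08,"twist": 0,"fingers": 1},{"tx": 0,"ty": 0,"tz": 0.065,"twist": 0,"fingers": 1},{"tx": 0,"ty": 0,"tz": 0,"twist": 0,"fingers": 1}])

```text
clock: 16.82
eef_pos: [450.5, 129.4, 34.7]
tool_rot: [3.13, 0.014, 0.084]
force: [-0.5, 0.0, 0.5]
width: 85.4
gripper_force: 0.0
```

```bash
python3 -c "
from h import *
go(452,131.5,36,0.085)"
```

```text
at [450.5 129.4  34.7] rot [3.13  0.014 0.084] clk 16.82 w 85.4 F [-0.5  0.   0.5]
total tx,ty,tz [ 0.0056 -0.0066 -0.0044] twist -0.0003
```

Request:
carry_out(moves=[{"tx": 0.006,"ty": -0.006,"tz": -0.004,"twist": 0,"fingers": 0.6},{"tx": 0,"ty": 0,"tz": 0,"twist": 0,"fingers": 0.3},{"tx": 0,"ty": 0,"tz": 0,"twist": 0,"fingers": 0.3},{"tx": 0,"ty": 0,"tz": 0,"twist": 0,"fingers": 0.3},{"tx": 0,"ty": 0,"tz": 0,"twist": 0,"fingers": 0.3},{"tx": 0,"ty": 0,"tz": 0,"twist": 0,"fingers": 0.3},{"tx": 0,"ty": 0,"tz": -0.07,"twist": 0,"fingers": 0.3},{"tx": 0,"ty": 0,"tz": -0.07,"twist": 0,"fingers": 0.3},{"tx": 0,"ty": 0,"tz": -0.07,"twist": 0,"fingers": 0.3},{"tx": 0,"ty": 0,"tz": -0.07,"twist": 0,"fingers": 0.3},{"tx": 0,"ty": 0,"tz": -0.06,"twist": 0,"fingers": 0.3},{"tx": 0,"ty": 0,"tz": 0,"twist": 0,"fingers": 0.3}])

```text
clock: 18.32
eef_pos: [454.0, 132.6, 139.5]
tool_rot: [3.131, 0.011, 0.083]
force: [0.7, 0.5, -2.3]
width: 43.6
gripper_force: 62.3
```

```bash
python3 -c "
from h import *
go(579.5,179.5,132,0.085)"
```

```text
at [454.  132.6 139.5] rot [3.131 0.011 0.083] clk 18.32 w 43.6 F [ 0.7  0.5 -2.3]
total tx,ty,tz [ 0.43   -0.1211  0.025 ] twist -0.0006
```

Request:
carry_out(moves=[{"tx": 0.06,"ty": -0.017,"tz": 0,"twist": 0,"fingers": 0.3},{"tx": 0.09,"ty": -0.026,"tz": 0,"twist": 0,"fingers": 0.3},{"tx": 0.11,"ty": -0.031,"tz": 0,"twist": 0,"fingers": 0.3},{"tx": 0.1,"ty": -0.028,"tz": 0,"twist": 0,"fingers": 0.3},{"tx": 0.07,"ty": -0.02,"tz": 0,"twist": 0,"fingers": 0.3},{"tx": 0,"ty": 0,"tz": 0.03,"twist": 0,"fingers": 0.3},{"tx": 0,"ty": 0,"tz": 0,"twist": 0,"fingers": 0.3}])

```text
clock: 19.2
eef_pos: [576.1, 178.5, 125.2]
tool_rot: [3.129, 0.018, 0.084]
force: [0.0, -0.0, -2.4]
width: 43.1
gripper_force: 62.2
```

```bash
python3 -c "
from h import *
go(579.5,180,89,0.085)"
```

```text
at [576.1 178.5 125.2] rot [3.129 0.018 0.084] clk 19.2 w 43.1 F [ 0.  -0.  -2.4]
total tx,ty,tz [ 0.0118 -0.004   0.1206] twist -0.0003
```

Request:
carry_out(moves=[{"tx": 0.012,"ty": -0.004,"tz": 0.02,"twist": 0,"fingers": 0.3},{"tx": 0,"ty": 0,"tz": 0.04,"twist": 0,"fingers": 0.3},{"tx": 0,"ty": 0,"tz": 0.03,"twist": 0,"fingers": 0.3},{"tx": 0,"ty": 0,"tz": 0.02,"twist": 0,"fingers": 0.3},{"tx": 0,"ty": 0,"tz": 0.01,"twist": 0,"fingers": 0.3},{"tx": 0,"ty": 0,"tz": 0,"twist": 0,"fingers": 0.3}])

```text
clock: 19.95
eef_pos: [581.5, 180.7, 91.0]
tool_rot: [3.131, 0.014, 0.084]
force: [0.4, 0.0, -2.1]
width: 43.3
gripper_force: 62.2
```

Request:
carry_out(moves=[{"tx": -0.004,"ty": 0.001,"tz": 0.006,"twist": 0,"fingers": 0.3},{"tx": 0,"ty": 0,"tz": 0.004,"twist": 0,"fingers": 0.3},{"tx": 0,"ty": 0,"tz": 0,"twist": 0,"fingers": 0.3}])

```text
clock: 20.32
eef_pos: [580.4, 180.3, 88.2]
tool_rot: [3.131, 0.013, 0.084]
force: [0.1, -0.5, -2.6]
width: 43.3
gripper_force: 62.2
```

Request:
carry_out(moves=[{"tx": 0,"ty": 0,"tz": 0.004,"twist": 0,"fingers": 0.3},{"tx": 0,"ty": 0,"tz": 0.002,"twist": 0,"fingers": 0.3},{"tx": 0,"ty": 0,"tz": 0,"twist": 0,"fingers": 0.3}])

```text
clock: 20.7
eef_pos: [580.5, 180.3, 87.9]
tool_rot: [3.13, 0.013, 0.084]
force: [-2.1, -1.2, 8.6]
width: 43.8
gripper_force: 63.5
```

Request:
carry_out(moves=[{"tx": 0,"ty": 0,"tz": 0,"twist": 0,"fingers": 0.7},{"tx": 0,"ty": 0,"tz": 0,"twist": 0,"fingers": 0.8},{"tx": 0,"ty": 0,"tz": 0,"twist": 0,"fingers": 0.8},{"tx": 0,"ty": 0,"tz": -0.06,"twist": 0,"fingers": 0.8},{"tx": 0,"ty": 0,"tz": -0.12,"twist": 0,"fingers": 0.8},{"tx": 0,"ty": 0,"tz": -0.15,"twist": 0,"fingers": 0.8},{"tx": 0,"ty": 0,"tz": -0.1,"twist": 0,"fingers": 0.8},{"tx": -0.02,"ty": 0.12,"tz": 0,"twist": 0,"fingers": 0.8},{"tx": -0.02,"ty": 0.15,"tz": 0,"twist": 0,"fingers": 0.8},{"tx": -0.02,"ty": 0.15,"tz": 0,"twist": 0,"fingers": 0.8},{"tx": -0.02,"ty": 0.15,"tz": 0,"twist": 0,"fingers": 0.8},{"tx": -0.01,"ty": 0.15,"tz": 0,"twist": 0,"fingers": 0.8}])

```text
clock: 22.2
eef_pos: [573.1, -37.0, 219.4]
tool_rot: [3.131, 0.012, 0.084]
force: [0.9, -0.8, 1.2]
width: 68.4
gripper_force: 0.0
```

Request:
carry_out(moves=[{"tx": -0.01,"ty": 0.12,"tz": 0,"twist": 0,"fingers": 0.7},{"tx": -0.01,"ty": 0.1,"tz": 0,"twist": 0,"fingers": 0.7},{"tx": 0,"ty": 0,"tz": 0,"twist": 0,"fingers": 0.7}])

```text
clock: 22.58
eef_pos: [572.6, -105.4, 219.7]
tool_rot: [3.129, 0.013, 0.078]
force: [-0.8, -0.2, -0.2]
width: 59.6
gripper_force: 0.0
```

Run:
```python
from h import *
go(572,-109.2,88,0.085)
print(ctrl.read_state()['qpos'].round(2))
a=snap('top')['color'][155:215,235:335]; b=snap('scene')['color'][130:240,270:385]
a=cv2.resize(a,None,fx=6,fy=6,interpolation=cv2.INTER_CUBIC)[:,:];b=cv2.resize(b,None,fx=5,fy=5,interpolation=cv2.INTER_CUBIC)
cv2.imwrite('pics/d_top.png',a); cv2.imwrite('pics/d_scene.png',b); print(a.shape,b.shape)
```

```text
at [ 572.6 -105.4  219.7] rot [3.129 0.013 0.078] clk 22.57 w 59.6 F [-0.8 -0.2 -0.2]
total tx,ty,tz [-0.0028  0.0125  0.4388] twist -0.0021
[ 0.42  0.6  -0.46  1.72  0.34  0.92 -1.68]
(360, 600, 3) (550, 575, 3)
```

View pics/d_scene.png

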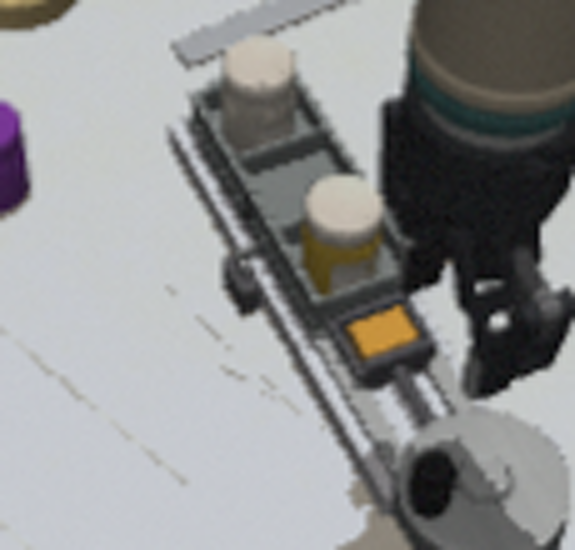

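Both jars stand upright in the outer cells (lids at (258,62) and (343,207)). The grip is at (432,480).

Request:
carry_out(moves=[{"tx": -0.003,"ty": 0.012,"tz": 0.1,"twist": 0,"fingers": 0.7},{"tx": 0,"ty": 0,"tz": 0.12,"twist": 0,"fingers": 0.7},{"tx": 0,"ty": 0,"tz": 0.12,"twist": 0,"fingers": 0.6},{"tx": 0,"ty": 0,"tz": 0.1,"twist": 0,"fingers": 0.6},{"tx": 0,"ty": 0,"tz": 0,"twist": 0,"fingers": 0.4},{"tx": 0,"ty": 0,"tz": 0,"twist": 0,"fingers": 0},{"tx": 0,"ty": 0,"tz": 0,"twist": 0,"fingers": 0},{"tx": 0,"ty": 0,"tz": 0,"twist": 0,"fingers": 0},{"tx": 0,"ty": 0,"tz": 0,"twist": 0,"fingers": 0},{"tx": 0,"ty": 0,"tz": 0,"twist": 0,"fingers": 0}])

```text
clock: 23.92
eef_pos: [570.7, -107.0, 87.5]
tool_rot: [3.131, 0.013, 0.084]
force: [-1.6, 1.3, 2.3]
width: 23.0
gripper_force: 60.2
```

Run:
```python
from h import *
go(608,-105,88,0.085)
# table: phi in tool frame, step -30deg (anticlockwise)
```

```text
at [ 570.7 -107.    87.5] rot [3.131 0.013 0.084] clk 23.93 w 23.0 F [-1.6  1.3  2.3]
total tx,ty,tz [ 0.1244  0.0036 -0.0017] twist -0.0004
```

Request:
carry_out(moves=[{"tx": 0.016,"ty": 0.06,"tz": 0,"twist": 0,"fingers": 0},{"tx": 0.044,"ty": 0.044,"tz": 0,"twist": 0,"fingers": 0},{"tx": 0.06,"ty": 0.016,"tz": 0,"twist": 0,"fingers": 0},{"tx": 0,"ty": 0,"tz": 0,"twist": 0,"fingers": 0}])

```text
clock: 24.42
eef_pos: [611.7, -141.6, 87.5]
tool_rot: [3.129, 0.009, 0.083]
force: [0.9, -2.1, 2.6]
width: 23.3
gripper_force: 60.4
```

Request:
carry_out(moves=[{"tx": 0.06,"ty": -0.016,"tz": 0,"twist": 0,"fingers": 0},{"tx": 0.044,"ty": -0.044,"tz": 0,"twist": 0,"fingers": 0},{"tx": 0.016,"ty": -0.06,"tz": 0,"twist": 0,"fingers": 0},{"tx": 0,"ty": 0,"tz": 0,"twist": 0,"fingers": 0}])

```text
clock: 24.92
eef_pos: [642.1, -99.3, 87.4]
tool_rot: [3.131, 0.013, 0.086]
force: [-1.8, 1.0, 7.5]
width: 23.0
gripper_force: 61.1
```

Request:
carry_out(moves=[{"tx": -0.016,"ty": -0.06,"tz": 0,"twist": 0,"fingers": 0},{"tx": -0.044,"ty": -0.044,"tz": 0,"twist": 0,"fingers": 0},{"tx": -0.06,"ty": -0.016,"tz": 0,"twist": 0,"fingers": 0},{"tx": -0.06,"ty": 0.016,"tz": 0,"twist": 0,"fingers": 0},{"tx": -0.044,"ty": 0.044,"tz": 0,"twist": 0,"fingers": 0},{"tx": -0.016,"ty": 0.06,"tz": 0,"twist": 0,"fingers": 0},{"tx": 0,"ty": 0,"tz": 0,"twist": 0,"fingers": 0}])

```text
clock: 25.8
eef_pos: [570.9, -110.1, 87.4]
tool_rot: [3.129, 0.012, 0.08]
force: [0.9, -2.4, 6.0]
width: 22.7
gripper_force: 61.0
```

Request:
carry_out(moves=[{"tx": 0.016,"ty": 0.06,"tz": 0,"twist": 0,"fingers": 0},{"tx": 0.044,"ty": 0.044,"tz": 0,"twist": 0,"fingers": 0},{"tx": 0.06,"ty": 0.016,"tz": 0,"twist": 0,"fingers": 0},{"tx": 0.06,"ty": -0.016,"tz": 0,"twist": 0,"fingers": 0},{"tx": 0.044,"ty": -0.044,"tz": 0,"twist": 0,"fingers": 0},{"tx": 0.016,"ty": -0.06,"tz": 0,"twist": 0,"fingers": 0},{"tx": -0.016,"ty": -0.06,"tz": 0,"twist": 0,"fingers": 0},{"tx": -0.044,"ty": -0.044,"tz": 0,"twist": 0,"fingers": 0},{"tx": -0.06,"ty": -0.016,"tz": 0,"twist": 0,"fingers": 0},{"tx": -0.06,"ty": 0.016,"tz": 0,"twist": 0,"fingers": 0},{"tx": -0.044,"ty": 0.044,"tz": 0,"twist": 0,"fingers": 0},{"tx": -0.016,"ty": 0.06,"tz": 0,"twist": 0,"fingers": 0}])

```text
clock: 27.3
eef_pos: [570.6, -106.3, 87.5]
tool_rot: [3.132, 0.013, 0.085]
force: [5.0, 2.0, 2.3]
width: 22.9
gripper_force: 60.8
```

Run:
```python
from h import *
np.set_printoptions(precision=1,suppress=True)
go(571,-107,87.5,0.085)
im=snap('top'); b0=cv2.imread('pics/top0.png')
def edges(g,row,lo=235,hi=345):
    return g[row,lo:hi].astype(int)
def nut(c):
    h=cv2.cvtColor(c,cv2.COLOR_BGR2HSV); m=((h[...,0]>18)&(h[...,0]<35)&(h[...,1]>110)&(h[...,2]>120)).astype('uint8'); m[:160]=0;m[200:]=0;m[:,:280]=0;m[:,345:]=0
    ys,xs=np.nonzero(m); return xs.mean(),ys.mean(),len(xs)
for nm,c in(('0',b0),('now',im['color'])):
    n=nut(c); print(nm,n,onz(im,n[0],n[1],70))
cv2.imwrite('pics/t2.png',im['color'])
```

```text
at [ 570.6 -106.3   87.5] rot [3.1 0.  0.1] clk 27.3 w 22.9 F [5.  2.  2.3]
total tx,ty,tz [ 0.  0. -0.] twist 0.0001
0 (np.float64(321.1515151515151), np.float64(178.14141414141415), 99) [592.6  12.9  70. ]
now (np.float64(331.7171717171717), np.float64(177.37373737373738), 99) [594.7 -16.5  70. ]
```

Run:
```python
from h import *
a=cv2.cvtColor(cv2.imread('pics/top0.png'),6); b=cv2.cvtColor(cv2.imread('pics/t2.png'),6)
for nm,g in(('0',a),('2',b)):
    print(nm)
    for r in (174,184,190): print(r,'L',g[r,242:275].tolist())
    for r in (174,178,184): print(r,'R',g[r,305:345].tolist())
    for r in (197,199,200,201,203): print(r,'P',g[r,280:302].tolist())
    for r in (162,165,167): print(r,'B',g[r,280:302].tolist())
```

```text
0
174 L [224, 215, 214, 223, 223, 222, 201, 144, 85, 81, 102, 104, 105, 108, 108, 111, 112, 129, 144, 146, 146, 147, 145, 145, 144, 144, 146, 146, 136, 106, 115, 144, 148]
184 L [208, 171, 152, 150, 138, 104, 84, 122, 120, 80, 116, 148, 151, 150, 150, 151, 150, 150, 152, 151, 151, 151, 151, 151, 151, 151, 149, 149, 149, 128, 94, 118, 147]
190 L [224, 198, 150, 129, 124, 100, 77, 139, 152, 93, 80, 124, 149, 151, 149, 149, 151, 150, 150, 152, 151, 152, 151, 151, 150, 149, 150, 147, 149, 147, 121, 118, 149]
174 R [146, 146, 145, 145, 145, 146, 145, 146, 134, 111, 116, 148, 182, 196, 197, 197, 197, 196, 197, 196, 176, 132, 111, 167, 213, 221, 223, 223, 224, 225, 224, 224, 223, 223, 223, 223, 223, 222, 217, 208]
178 R [147, 148, 147, 148, 148, 149, 150, 148, 132, 106, 100, 134, 178, 196, 198, 198, 198, 198, 197, 195, 168, 119, 97, 91, 89, 95, 97, 98, 96, 95, 91, 91, 87, 84, 86, 89, 92, 94, 102, 107]
184 R [148, 148, 147, 147, 149, 149, 149, 151, 148, 129, 104, 123, 152, 163, 151, 137, 127, 114, 113, 105, 106, 127, 121, 104, 156, 203, 208, 210, 217, 220, 221, 220, 220, 222, 221, 211, 199, 
[... 2221 characters left out ...]
5, 136, 197, 225, 228, 228]
200 P [191, 213, 225, 226, 226, 225, 194, 134, 110, 107, 104, 94, 93, 93, 99, 110, 107, 123, 189, 227, 230, 230]
201 P [228, 229, 230, 230, 231, 228, 198, 137, 111, 103, 100, 98, 97, 92, 96, 97, 96, 109, 184, 227, 230, 230]
203 P [230, 230, 230, 230, 230, 230, 227, 192, 123, 95, 97, 104, 132, 157, 163, 163, 167, 186, 219, 229, 230, 231]
162 B [76, 23, 15, 16, 19, 27, 37, 38, 39, 38, 42, 45, 42, 52, 61, 70, 84, 106, 134, 175, 217, 229]
165 B [227, 226, 226, 226, 224, 188, 119, 102, 103, 101, 102, 100, 104, 157, 211, 226, 228, 229, 229, 229, 229, 223]
167 B [223, 217, 213, 212, 213, 185, 138, 121, 123, 125, 125, 121, 114, 137, 164, 174, 177, 175, 171, 160, 155, 146]
```

Request:
carry_out(moves=[{"tx": 0.016,"ty": 0.06,"tz": 0,"twist": 0,"fingers": 0},{"tx": 0.044,"ty": 0.044,"tz": 0,"twist": 0,"fingers": 0},{"tx": 0.06,"ty": 0.016,"tz": 0,"twist": 0,"fingers": 0},{"tx": 0.06,"ty": -0.016,"tz": 0,"twist": 0,"fingers": 0},{"tx": 0,"ty": 0,"tz": 0,"twist": 0,"fingers": 0}])

```text
clock: 27.98
eef_pos: [629.0, -134.2, 87.4]
tool_rot: [3.13, 0.01, 0.084]
force: [3.6, -0.5, 8.6]
width: 22.8
gripper_force: 61.3
```

Run:
```python
from h import *
np.set_printoptions(precision=1,suppress=True)
im=snap('top'); sc=snap('scene'); cv2.imwrite('pics/t3.png',im['color']); cv2.imwrite('pics/s3.png',sc['color'])
yw=.085; Y=np.array([-np.sin(yw),np.cos(yw),0])
f=lambda u,v,z:round(float(onz(im,u,v,z)@Y),1)
print('left outer-90',f(248.9,174,70)-90,'at r190',f(250.6,190,70)-90)
print('divL-29.5',[f(u,v,70)-29.5 for u,v in((271.3,174),(272.0,184),(272.6,190))])
print('B',[f(289.15,165,z) for z in(30,40,50,60)],'P',[f(u,201,z) for u in (292.1,291,290.5) for z in(30,40,50)])
print([f(u,199,50) for u in (289,290,291,292,293)])
a=cv2.resize(im['color'][185:211,270:309],None,fx=10,fy=10,interpolation=cv2.INTER_CUBIC)
b=cv2.resize(sc['color'][168:206,300:340],None,fx=10,fy=10,interpolation=cv2.INTER_CUBIC)
a=cv2.copyMakeBorder(a,0,b.shape[0]-a.shape[0],0,0,0)
cv2.imwrite('pics/e1.png',np.clip((np.hstack([a,b])/255.)**.6*255,0,255).astype('uint8'))
```

```text
left outer-90 72.9 at r190 70.6
divL-29.5 [70.9, 70.7, 70.2]
B [51.4, 50.7, 50.1, 49.4] P [50.5, 49.8, 49.2, 53.6, 53.0, 52.3, 55.1, 54.4, 53.7]
[57.5, 54.7, 51.9, 49.1, 46.3]
```

View pics/e1.png

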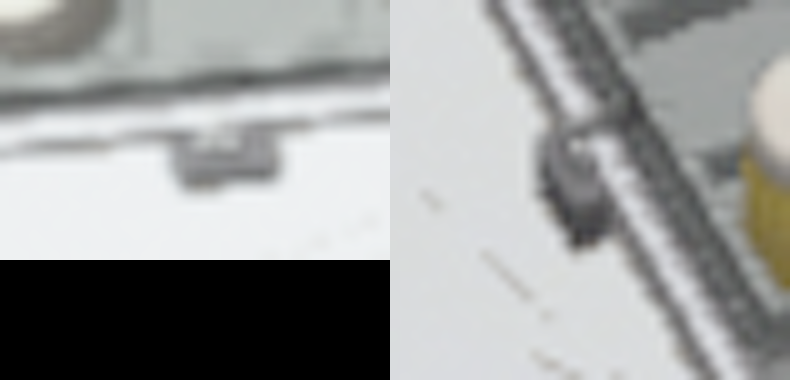

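In the scene crop the pointer runs (575,130)→(612,118), with its tip at the carriage's front wall. The divider ends meet the front rib near (620,45) and (700,165). In the top crop the pointer foot is centred near (226,158).

Run:
```python
from h import *
np.set_printoptions(precision=1,suppress=True)
sc=snap('scene'); im=snap('top')
yw=.085; Y=np.array([-np.sin(yw),np.cos(yw),0]);X=np.array([np.cos(yw),np.sin(yw),0])
def s(p,z):
    w=onz(sc,300+(p[0]-390+.5)/10-.5,168+(p[1]+.5)/10-.5,z); return w.round(1),'x',round(w@X,1),'y',round(w@Y,1)
for p,z in(((612,118),50),((575,130),50),((620,45),70),((700,165),70)): print(p,s(p,z))
g=cv2.cvtColor(cv2.imread('pics/t3.png'),6)
for r in (174,): print(g[r,250:275].tolist())
def nut(c):
    h=cv2.cvtColor(c,cv2.COLOR_BGR2HSV); m=((h[...,0]>18)&(h[...,0]<35)&(h[...,1]>110)&(h[...,2]>120)).astype('uint8'); m[:160]=0;m[200:]=0;m[:,:280]=0;m[:,350:]=0
    ys,xs=np.nonzero(m); return xs.mean(),ys.mean(),len(xs)
n=nut(cv2.imread('pics/t3.png')); print(n,onz(im,n[0],n[1],70)@Y)
b=cv2.cvtColor(cv2.imread('pics/scene0.png'),6)
# front-wall intensity along the slide at z=50 & 60 in scene0, x of front face
for z in (45,52,60):
  for xf in (556,559,562):
    # profile
    L=[]
    for yy in np.arange(40,100,3):
        w=X*xf+Y*yy; w[2]=z; u=proj(sc,w); L.append(int(cv2.getRectSubPix(b,(1,1),tuple(map(float,u)))[0,0]))
    print(z,xf,L)
```

```text
(612, 118) (array([549.9,  92.9,  50. ]), 'x', np.float64(555.8), 'y', np.float64(45.9))
(575, 130) (array([537.8,  92.1,  50. ]), 'x', np.float64(543.6), 'y', np.float64(46.2))
(620, 45) (array([555.8, 103.8,  70. ]), 'x', np.float64(562.6), 'y', np.float64(56.2))
(700, 165) (array([563.,  54.,  70.]), 'x', np.float64(565.5), 'y', np.float64(6.0))
[218, 218, 224, 226, 228, 228, 228, 227, 227, 218, 185, 126, 90, 146, 204, 227, 231, 231, 231, 232, 231, 232, 231, 231, 231]
(np.float64(333.64948453608247), np.float64(177.1443298969072), 97) -72.36943976973903
45 556 [92, 76, 60, 56, 63, 85, 83, 81, 75, 64, 67, 73, 65, 66, 70, 71, 73, 75, 73, 59]
45 559 [57, 54, 46, 49, 56, 63, 46, 54, 54, 50, 51, 39, 35, 36, 45, 50, 50, 62, 56, 47]
45 562 [50, 52, 48, 52, 55, 61, 60, 51, 52, 52, 57, 45, 35, 32, 37, 43, 51, 61, 58, 50]
52 556 [52, 48, 52, 63, 53, 54, 56, 53, 51, 44, 40, 40, 45, 51, 51, 61, 58, 50, 48, 48]
52 559 [48, 50, 54, 60, 63, 52, 53, 51, 55, 50, 34, 31, 36, 44, 49, 58, 63, 50, 51, 53]
52 562 [47, 46, 47, 53, 55, 45, 44, 47, 52, 45, 42, 38, 36, 35, 34, 45, 49, 48, 47, 45]
60 556 [53, 60, 63, 52, 54, 51, 55, 51, 33, 30, 36, 45, 49, 58, 64, 50, 51, 53, 55, 54]
60 559 [47, 53, 57, 47, 44, 47, 52, 46, 42, 38, 36, 34, 35, 46, 50, 48, 46, 46, 49, 47]
60 562 [55, 52, 57, 52, 58, 63, 54, 58, 56, 55, 55, 56, 60, 47, 55, 62, 57, 61, 59, 62]
```

Run:
```python
from h import *
sc=snap('scene'); 
yw=.085; Y=np.array([-np.sin(yw),np.cos(yw),0]);X=np.array([np.cos(yw),np.sin(yw),0])
def prof(f,z,xf=557):
    b=cv2.cvtColor(cv2.imread(f),6).astype('float32'); L=[]
    for yy in np.arange(12,96,3):
        w=X*xf+Y*yy; w[2]=z; u=proj(sc,w); L.append(int(cv2.getRectSubPix(b,(1,1),tuple(map(float,u)))[0,0]))
    return L
print(list(range(12,96,3)))
for f in('pics/scene0.png','pics/s3.png'):
    for z in (44,48,52,56,60,64,68): print(z,prof(f,z))
```

```text
[12, 15, 18, 21, 24, 27, 30, 33, 36, 39, 42, 45, 48, 51, 54, 57, 60, 63, 66, 69, 72, 75, 78, 81, 84, 87, 90, 93]
44 [75, 74, 66, 70, 72, 72, 73, 66, 68, 75, 77, 64, 50, 56, 64, 77, 68, 70, 65, 52, 63, 60, 54, 59, 61, 64, 67, 67]
48 [61, 56, 57, 61, 49, 55, 57, 51, 59, 62, 56, 46, 50, 61, 58, 54, 58, 56, 50, 46, 46, 41, 43, 53, 51, 58, 60, 53]
52 [48, 53, 52, 49, 46, 54, 49, 45, 56, 51, 47, 49, 59, 59, 44, 55, 52, 51, 51, 32, 34, 36, 47, 50, 54, 64, 52, 48]
56 [52, 52, 49, 51, 54, 53, 45, 52, 50, 47, 51, 58, 62, 52, 53, 52, 52, 55, 36, 29, 34, 44, 49, 54, 68, 53, 49, 53]
60 [53, 50, 54, 53, 53, 47, 50, 51, 48, 51, 55, 61, 57, 50, 51, 52, 54, 40, 34, 32, 39, 44, 53, 61, 54, 49, 51, 53]
64 [49, 49, 51, 50, 47, 47, 48, 47, 48, 51, 57, 54, 45, 47, 51, 50, 41, 38, 35, 34, 36, 46, 54, 48, 47, 47, 49, 48]
68 [44, 46, 48, 45, 46, 45, 45, 45, 46, 54, 48, 45, 42, 48, 49, 42, 42, 37, 38, 31, 35, 48, 46, 47, 44, 46, 48, 47]
44 [79, 77, 70, 76, 77, 76, 78, 70, 72, 75, 76, 64, 51, 59, 69, 82, 72, 74, 69, 57, 73, 69, 58, 66, 63, 67, 72, 71]
48 [61, 59, 61, 66, 51, 59, 59, 53, 60, 55, 50, 45, 54, 65, 62, 55, 61, 59, 56, 60, 62, 51, 53, 59, 52, 62, 64, 56]
52 [52, 59, 56, 51, 49, 56, 51, 47, 52, 40, 39, 48, 62, 62, 44, 57, 55, 57, 63, 58, 54, 51, 60, 55, 56, 67, 54, 49]
56 [59, 57, 52, 53, 55, 54, 47, 52, 42, 35, 44, 57, 65, 54, 55, 55, 57, 65, 57, 57, 54, 61, 57, 58, 72, 56, 51, 54]
60 [59, 53, 57, 55, 54, 50, 52, 44, 35, 39, 52, 61, 60, 53, 55, 57, 61, 53, 52, 56, 58, 55, 59, 65, 57, 51, 53, 56]
64 [54, 53, 53, 51, 49, 50, 43, 33, 33, 45, 54, 56, 50, 51, 54, 55, 50, 47, 50, 54, 52, 57, 59, 51, 50, 49, 52, 51]
68 [49, 48, 49, 47, 48, 43, 38, 29, 36, 48, 49, 49, 48, 51, 53, 49, 47, 44, 52, 51, 53, 57, 48, 50, 46, 48, 51, 47]
```

```bash
cat > p.py <<'E'
from h import *
yw=.085; Y=np.array([-np.sin(yw),np.cos(yw),0]);X=np.array([np.cos(yw),np.sin(yw),0])
def prof(im,g,z,xf,ys):
    L=[]
    for yy in ys:
        w=X*xf+Y*yy; w[2]=z; u=proj(im,w); L.append(int(cv2.getRectSubPix(g,(1,1),tuple(map(float,u)))[0,0]))
    return L
E
python3 - <<'E'
from p import *
im=snap('top'); ys=np.arange(27,93,2); print(ys.tolist())
for f in('top0','t2','t3'):
    g=cv2.cvtColor(cv2.imread(f'pics/{f}.png'),6).astype('float32')
    print(f)
    for xf,z in((552,50),(554,50),(556,50),(558,55),(558,60),(558,66)): print(xf,z,prof(im,g,z,xf,ys))
E
```

```text
[27, 29, 31, 33, 35, 37, 39, 41, 43, 45, 47, 49, 51, 53, 55, 57, 59, 61, 63, 65, 67, 69, 71, 73, 75, 77, 79, 81, 83, 85, 87, 89, 91]
top0
552 50 [204, 202, 205, 205, 204, 201, 200, 198, 196, 195, 194, 196, 204, 212, 215, 215, 212, 204, 194, 185, 183, 184, 186, 189, 193, 197, 203, 208, 211, 211, 213, 213, 214]
554 50 [190, 192, 197, 201, 204, 207, 210, 207, 199, 187, 180, 177, 180, 184, 186, 187, 188, 183, 175, 164, 165, 168, 171, 175, 180, 183, 181, 181, 180, 179, 180, 182, 186]
556 50 [153, 155, 159, 161, 163, 165, 166, 161, 152, 142, 136, 134, 139, 142, 143, 142, 145, 142, 134, 123, 121, 122, 123, 125, 129, 132, 133, 133, 133, 133, 135, 138, 142]
558 55 [84, 83, 83, 80, 82, 84, 86, 85, 82, 80, 77, 77, 79, 80, 79, 78, 80, 83, 82, 80, 77, 72, 65, 58, 65, 71, 74, 73, 74, 75, 77, 79, 79]
558 60 [74, 75, 76, 75, 74, 72, 70, 66, 63, 63, 63, 64, 66, 68, 68, 69, 73, 78, 78, 77, 74, 66, 55, 48, 52, 55, 58, 59, 62, 65, 68, 72, 74]
558 66 [63, 66, 69, 69, 70, 69, 67, 63, 62, 61, 60, 59, 60, 60, 58, 59, 65, 72, 75, 74, 71, 64, 55, 52, 55, 59, 60, 61, 63, 63, 65, 67, 68]
t2
552 50 [211, 209, 21
[... 1160 characters left out ...]
6, 188, 191, 193, 194, 195, 190, 182, 173, 173, 175, 180, 184, 189, 192, 190, 189, 188, 187, 187, 189, 194]
556 50 [160, 163, 167, 167, 163, 156, 157, 158, 157, 148, 143, 142, 144, 148, 149, 149, 152, 148, 140, 129, 127, 128, 130, 134, 137, 140, 139, 139, 139, 139, 141, 144, 149]
558 55 [88, 88, 87, 84, 82, 80, 79, 77, 78, 80, 81, 82, 83, 85, 83, 82, 85, 87, 87, 85, 83, 85, 84, 82, 80, 79, 77, 78, 79, 79, 80, 83, 84]
558 60 [78, 79, 80, 78, 74, 69, 64, 56, 56, 61, 66, 68, 70, 71, 72, 74, 77, 82, 83, 82, 81, 80, 77, 72, 67, 62, 62, 64, 66, 69, 72, 76, 78]
558 66 [66, 69, 72, 72, 71, 67, 62, 56, 59, 62, 63, 64, 63, 63, 63, 64, 70, 77, 79, 79, 78, 78, 75, 71, 67, 64, 64, 65, 67, 68, 70, 71, 72]
```

Run:
```python
from p import *
im=snap('top'); sc=snap('scene'); ys=np.arange(29,73,2); print(ys.tolist())
for f,c in(('t3',im),('s3',sc)):
    g=cv2.cvtColor(cv2.imread(f'pics/{f}.png'),6).astype('float32')
    print(f)
    for xf in range(524,557,3): print(xf,prof(c,g,50,xf,ys))
```

```text
[29, 31, 33, 35, 37, 39, 41, 43, 45, 47, 49, 51, 53, 55, 57, 59, 61, 63, 65, 67, 69, 71]
t3
524 [231, 231, 231, 231, 231, 231, 231, 231, 231, 231, 231, 230, 231, 231, 231, 230, 231, 231, 231, 231, 231, 232]
527 [231, 231, 231, 229, 228, 228, 228, 228, 229, 228, 224, 220, 216, 218, 221, 223, 227, 229, 230, 231, 231, 231]
530 [230, 227, 221, 203, 189, 182, 184, 188, 191, 192, 183, 171, 157, 159, 163, 170, 185, 208, 224, 230, 230, 231]
533 [229, 217, 193, 146, 115, 98, 102, 107, 112, 116, 112, 104, 94, 93, 94, 101, 120, 169, 206, 228, 230, 231]
536 [229, 210, 175, 123, 102, 94, 92, 91, 89, 88, 90, 89, 88, 87, 89, 96, 107, 142, 182, 216, 228, 231]
539 [228, 209, 177, 130, 114, 108, 108, 100, 96, 94, 95, 96, 98, 101, 104, 108, 115, 132, 170, 207, 227, 230]
542 [216, 203, 178, 136, 115, 107, 107, 102, 115, 127, 127, 120, 120, 125, 120, 114, 113, 128, 165, 200, 223, 227]
545 [164, 157, 143, 125, 112, 107, 108, 108, 127, 143, 150, 150, 153, 154, 137, 119, 109, 113, 135, 155, 169, 172]
548 [141, 137, 132, 125, 118, 116, 122, 132, 145, 155, 163, 176, 183, 182, 165, 151, 139, 132, 134, 136, 138
[... 711 characters left out ...]
3, 76, 82, 93, 113, 143, 157, 163, 164, 161, 161, 168, 171, 163, 153, 144]
539 [68, 66, 66, 69, 80, 87, 84, 70, 74, 80, 85, 87, 101, 109, 105, 97, 106, 114, 111, 103, 100, 89]
542 [74, 75, 79, 88, 97, 113, 132, 102, 72, 85, 96, 98, 96, 97, 84, 86, 92, 95, 85, 91, 93, 86]
545 [142, 126, 118, 121, 131, 136, 111, 78, 76, 90, 114, 132, 141, 152, 159, 150, 145, 152, 164, 151, 144, 146]
548 [163, 165, 175, 178, 172, 160, 126, 95, 82, 87, 117, 145, 164, 187, 189, 185, 177, 183, 173, 166, 172, 183]
551 [129, 136, 149, 155, 162, 138, 108, 86, 69, 81, 103, 123, 143, 150, 154, 148, 139, 131, 122, 124, 135, 138]
554 [84, 84, 87, 97, 98, 88, 75, 62, 57, 63, 75, 90, 98, 90, 91, 89, 80, 74, 70, 79, 86, 79]
```

Request:
carry_out(moves=[{"tx": -0.06,"ty": 0.016,"tz": 0,"twist": 0,"fingers": 0},{"tx": -0.06,"ty": -0.016,"tz": 0,"twist": 0,"fingers": 0},{"tx": -0.044,"ty": -0.044,"tz": 0,"twist": 0,"fingers": 0},{"tx": -0.016,"ty": -0.06,"tz": 0,"twist": 0,"fingers": 0},{"tx": 0.016,"ty": -0.06,"tz": 0,"twist": 0,"fingers": 0},{"tx": 0.044,"ty": -0.044,"tz": 0,"twist": 0,"fingers": 0},{"tx": 0.06,"ty": -0.016,"tz": 0,"twist": 0,"fingers": 0},{"tx": 0.06,"ty": 0.016,"tz": 0,"twist": 0,"fingers": 0},{"tx": 0.044,"ty": 0.044,"tz": 0,"twist": 0,"fingers": 0},{"tx": 0.016,"ty": 0.06,"tz": 0,"twist": 0,"fingers": 0},{"tx": -0.016,"ty": 0.06,"tz": 0,"twist": 0,"fingers": 0},{"tx": 0,"ty": 0,"tz": 0,"twist": 0,"fingers": 0}])

```text
clock: 29.88
eef_pos: [639.0, -121.9, 87.4]
tool_rot: [3.129, 0.014, 0.081]
force: [0.8, -2.3, 11.0]
width: 23.2
gripper_force: 61.9
```

```bash
cat >> p.py <<'E'
def meas(tag):
    im=snap('top',tag+'t.png'); sc=snap('scene',tag+'s.png'); L=lambda f:cv2.cvtColor(cv2.imread('pics/'+f),6).astype('float32')
    ys=np.arange(29,62,2); print(ys.tolist())
    for c,f,b,zs in((im,tag+'t.png','top0.png',(55,60,66)),(sc,tag+'s.png','scene0.png',(48,52,56,60,64))):
        for z in zs:
            p=np.array(prof(c,L(f),z,558 if c is im else 557,ys),float); q=np.array(prof(c,L(b),z,558 if c is im else 557,ys),float)
            r=p/q; r/=np.median(r); w=np.clip(.97-r,0,None); print(f,z,(100*r).astype(int).tolist(),'c',round(float((w*ys).sum()/max(w.sum(),1e-6)),1))
    g=cv2.cvtColor(im['color'],6)
    print('left wall',g[174,248:266].tolist(),g[175,248:266].tolist())
    h=cv2.cvtColor(im['color'],cv2.COLOR_BGR2HSV); m=((h[...,0]>18)&(h[...,0]<35)&(h[...,1]>110)&(h[...,2]>120)); m[:160]=0;m[200:]=0;m[:,:280]=0;m[:,350:]=0
    v,u=np.nonzero(m); print('nut Y',float(onz(im,u.mean(),v.mean(),70)@Y),len(u))
E
python3 - <<'E'
from p import *
go(606.5,-104.5,87.5)
meas('f1')
E
```

```text
at [ 639.  -121.9   87.4] rot [3.129 0.014 0.081] clk 29.88 w 23.2 F [ 0.8 -2.3 11. ]
total tx,ty,tz [-0.1033 -0.0665 -0.0004] twist -0.0
[29, 31, 33, 35, 37, 39, 41, 43, 45, 47, 49, 51, 53, 55, 57, 59, 61]
f1t.png 55 [100, 101, 101, 101, 101, 103, 99, 100, 97, 92, 91, 92, 98, 97, 99, 100, 100] c 49.0
f1t.png 60 [100, 100, 100, 100, 102, 103, 100, 100, 95, 88, 85, 89, 100, 98, 99, 99, 99] c 48.7
f1t.png 66 [100, 100, 101, 99, 100, 101, 100, 100, 95, 86, 82, 89, 97, 99, 100, 101, 99] c 48.7
f1s.png 48 [101, 102, 104, 101, 99, 99, 100, 96, 86, 72, 76, 82, 95, 101, 100, 101, 101] c 48.2
f1s.png 52 [101, 101, 100, 102, 100, 97, 91, 81, 68, 53, 60, 76, 91, 101, 100, 101, 101] c 47.2
f1s.png 56 [100, 102, 105, 103, 100, 92, 82, 66, 49, 47, 65, 81, 98, 101, 100, 100, 105] c 45.9
f1s.png 60 [106, 107, 107, 102, 94, 84, 65, 53, 56, 64, 81, 98, 100, 100, 103, 105, 113] c 44.0
f1s.png 64 [110, 110, 108, 100, 85, 68, 61, 64, 73, 89, 95, 97, 102, 106, 110, 120, 129] c 41.8
left wall [224, 220, 216, 217, 223, 226, 227, 228, 225, 204, 142, 89, 131, 189, 221, 229, 231, 231] [219, 207, 198, 199, 212, 218, 221, 221, 220, 198, 143, 99, 162, 219, 230, 230, 231, 231]
nut Y -57.491153998842556 91
```

Run:
```python
from p import *
sc=snap('scene'); b=cv2.imread('pics/f1s.png')
for y,z in((45.3,50),(48,48),(48,64),(42,64),(48,70)):
    w=X*557+Y*y; w[2]=z; print(y,z,proj(sc,w).round(2))
c=b[168:198,305:344]
c=cv2.resize(np.clip((c/255.)**.5*255,0,255).astype('uint8'),None,fx=20,fy=20,interpolation=cv2.INTER_NEAREST)
cv2.imwrite('pics/g1.png',c); print(c.shape)
```

```text
45.3 50 [322.2  179.36]
48 48 [321.82 179.11]
48 64 [321.94 175.85]
42 64 [322.77 177.3 ]
48 70 [321.98 174.61]
(600, 780, 3)
```

View pics/g1.png

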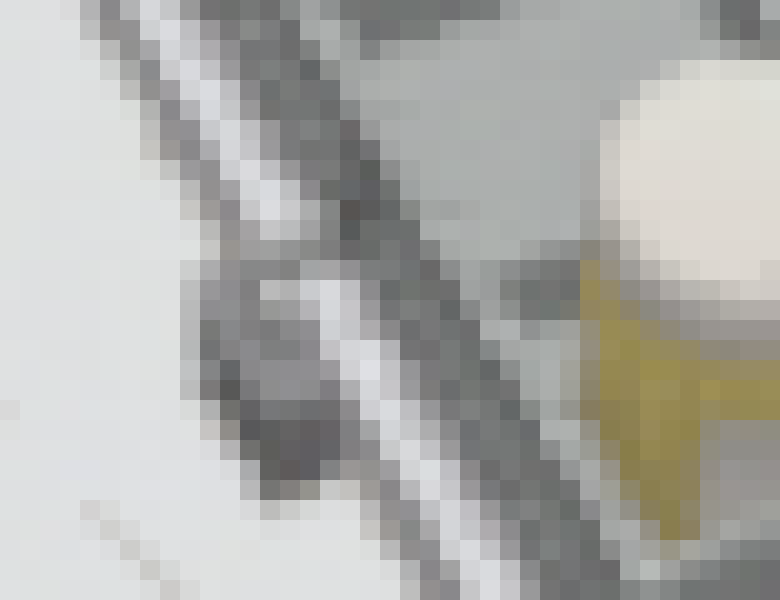

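The line shows as a dark spot near (355,205) on the wall, just at the end of the pointer bar (row 245, ending near x=330). It is within about 1 mm, slightly short. I'll nudge it clockwise by about 0.5 mm and release.

Request:
carry_out(moves=[{"tx": -0.012,"ty": 0.019,"tz": 0,"twist": 0,"fingers": 0},{"tx": 0,"ty": 0,"tz": 0,"twist": 0,"fingers": 0},{"tx": 0,"ty": 0,"tz": 0,"twist": 0,"fingers": 0.5},{"tx": 0,"ty": 0,"tz": 0,"twist": 0,"fingers": 0.6},{"tx": 0,"ty": 0,"tz": 0,"twist": 0,"fingers": 0.6},{"tx": 0,"ty": 0,"tz": -0.08,"twist": 0,"fingers": 0.6},{"tx": 0,"ty": 0,"tz": -0.15,"twist": 0,"fingers": 0.6},{"tx": 0,"ty": 0,"tz": -0.15,"twist": 0,"fingers": 0.6},{"tx": 0,"ty": 0,"tz": -0.05,"twist": 0,"fingers": 0.6},{"tx": 0,"ty": 0,"tz": 0,"twist": 0,"fingers": 0.6}])

```text
clock: 31.28
eef_pos: [637.5, -124.0, 215.6]
tool_rot: [3.131, 0.013, 0.084]
force: [-0.4, 0.3, -1.0]
width: 51.3
gripper_force: 0.0
```

Run:
```python
from p import *
go(601,-339,215,1.55)
meas('f2')
im=snap('top'); sc=snap('scene')
g=cv2.cvtColor(im['color'],6).astype('float32')
# grip check: dark blob near crank
b=g[150:200,345:390]; v,u=np.nonzero(b<45); print('grip',onz(im,u.mean()+345,v.mean()+150,100),len(u))
# foot edges at several z assumptions
for z in(20,35,50):
  for xf in(533,536,539):
    ys=np.arange(20,80,.5); p=np.array(prof(im,g,z,xf,ys)); d=ys[p<165]; print(z,xf,d.min(),d.max(),(d.min()+d.max())/2)
```

```text
at [ 637.5 -124.   215.6] rot [3.131 0.013 0.084] clk 31.27 w 51.3 F [-0.4  0.3 -1. ]
total tx,ty,tz [-0.1811  0.7041  0.0021] twist -0.4668
[29, 31, 33, 35, 37, 39, 41, 43, 45, 47, 49, 51, 53, 55, 57, 59, 61]
f2t.png 55 [100, 100, 101, 100, 101, 103, 101, 101, 97, 92, 92, 93, 97, 98, 100, 101, 100] c 48.8
f2t.png 60 [101, 99, 100, 100, 100, 102, 101, 100, 95, 86, 86, 90, 95, 98, 101, 100, 99] c 48.8
f2t.png 66 [101, 99, 101, 98, 99, 101, 101, 100, 95, 85, 83, 87, 93, 101, 101, 101, 100] c 49.1
f2s.png 48 [103, 102, 102, 100, 99, 99, 100, 97, 85, 66, 70, 78, 92, 100, 100, 101, 100] c 48.5
f2s.png 52 [101, 104, 102, 103, 102, 99, 96, 82, 63, 45, 55, 71, 88, 102, 101, 101, 100] c 47.6
f2s.png 56 [104, 104, 103, 103, 100, 96, 85, 65, 45, 37, 53, 72, 94, 101, 100, 100, 105] c 46.5
f2s.png 60 [106, 105, 105, 104, 96, 86, 65, 48, 45, 46, 70, 94, 100, 101, 103, 104, 117] c 44.7
f2s.png 64 [106, 106, 106, 102, 86, 67, 57, 51, 59, 79, 91, 98, 100, 103, 107, 120, 129] c 42.5
left wall [222, 218, 214, 215, 221, 224, 225, 225, 223, 195, 128, 94, 139, 191, 221, 227, 229, 229] [216, 204, 194, 196, 209, 216, 219, 220, 218, 191, 132, 100, 165, 219, 228, 228, 229, 229]
nut Y -57.27748421633738 92
grip [ 637.18587412 -123.71628917  100.        ] 58Traceback (most recent call last):
  File "<stdin>", line 11, in <module>
    return umr_minimum(a, axis, None, out, keepdims, initial, where)
ValueError: zero-size array to reduction operation minimum which has no identity
```

Run:
```python
from p import *
np.set_printoptions(linewidth=150)
L=lambda f:cv2.cvtColor(cv2.imread('pics/'+f),6).astype(float)
sc=snap('scene')
r=L('f2s.png')/L('scene0.png'); print((100*r[172:184,316:330]).astype(int)); print('raw');print(L('f2s.png')[172:184,314:330].astype(int))
s=(1-r/1.04)[173:182,318:327]; s=np.clip(s,0.04,None)-.04; s[:, :2]*=1
vv,uu=np.mgrid[173:182,318:327]; print('line centroid',(s*uu).sum()/s.sum(),(s*vv).sum()/s.sum())
for xf in(553,555,557,559):
  for z in (45,50,60,70):
    w=X*xf+Y*45.3; w[2]=z; print(xf,z,proj(sc,w).round(2),end=' ')
  print()
```

```text
[[107 105 136 190 128 108 112 109 107 109 107 109 108 108]
 [108 110 116 211 141 109 110 111 109 106 107 108 107 106]
 [107 108 110 130 113 103  93  91 100 105 106 106 123 159]
 [107 108 107 109 106 105  97  81 107 114 136 165 195 243]
 [108 107 106 105 107 107  86  82 108 108 157 252 261 248]
 [108 107 107 108 108 107  46  58  92 108 131 206 263 250]
 [108 107 107 107 106 107  38  61 100 107 113 140 201 198]
 [103 107 108 108 106 109  58  92 106 113 106 111 116 118]
 [108 105 105 108 105 100  93 104 110 104 107 107 106 108]
 [105 105 107 111 110 108 108 108 109 108 100 107 105  87]
 [106 108 107 108 107 107 107 104 109 112 108 108 110  87]
 [107 101 107 107 108 108 106 109 110 106 107 107 105 102]]
raw
[[179 193 146  76  49  59  50  53 108 122 122 125 123 125 124 123]
 [130 185 157  95  57  57  58  46  75 110 109 115 123 123 122 122]
 [ 83 162 190 146  91  60  67  55  43  95 117 121 122 123 123 123]
 [ 74 119 183 157  99  57  52  55  41  53 110 121 120 124 123 124]
 [ 97  85 171 191 146  90  60  59  40  32  81 110 121 121 123 124]
 [138  84 107 180 193 147  78  45  30  33  47 106 120 120 121 120]
 [157  96  76 158 196 164 117  71  24  33  42  74 109 107 115 123]
 [194 138  83 107 157 141 105  67  28  49  49  49 116 127 123 123]
 [203 156  90  98 103  86  75  62  44  47  55  47  72 113 121 123]
 [171 121  82  77  76  68 110 110  85  63  59  51  42  82 109  98]
 [148  92  78  66 139 126 168 188 146  78  46  54  51  50 107  98]
 [138  83  82  66  91  99 131 188 156  95  54  64  56  45  73 104]]
line centroid 322.4537453778187 177.3107121300103
553 45 [320.96 180.78] 553 50 [321.   179.78] 553 60 [321.06 177.74] 553 70 [321.13 175.68] 
555 45 [321.57 180.57] 555 50 [321.6  179.57] 555 60 [321.67 177.53] 555 70 [321.74 175.47] 
557 45 [322.17 180.36] 557 50 [322.2  179.36] 557 60 [322.28 177.33] 557 70 [322.36 175.26] 
559 45 [322.77 180.15] 559 50 [322.81 179.15] 559 60 [322.89 177.12] 559 70 [322.97 175.05]
```

Run:
```python
from p import *
im=snap('top'); g=cv2.cvtColor(cv2.imread('pics/top0.png'),6).astype(float)
for v in range(143,163,2):
    r=g[v,265:312]; t=120; d=np.nonzero(r<t)[0]; a,b=d[0],d[-1]
    ul=265+a-1+(r[a-1]-t)/(r[a-1]-r[a]); ur=265+b+(t-r[b])/(r[b+1]-r[b])
    l=onz(im,ul,v,78); R=onz(im,ur,v,0); R2=onz(im,ur,v,78); print(v,round(ul,2),round(ur,2),'l X,Y',round(l@X,1),round(l@Y,1),'r0',round(R@X,1),round(R@Y,1),'r78',round(R2@Y,1),'c',round((l@Y+R@Y)/2,1),round((l@Y+R2@Y)/2,1), g[v,ul.__int__()+2:int(ur)+6:2].astype(int).tolist())
```

```text
143 277.05 295.7 l X,Y 700.9 77.7 r0 721.5 28.7 r78 25.4 c 53.2 51.5 [88, 74, 68, 55, 49, 42, 42, 39, 62, 208, 225]
145 275.97 296.35 l X,Y 695.3 81.1 r0 715.1 27.3 r78 24.0 c 54.2 52.5 [50, 37, 38, 38, 39, 40, 41, 42, 41, 43, 178, 225, 225]
147 276.2 296.66 l X,Y 689.5 80.8 r0 708.8 26.8 r78 23.6 c 53.8 52.2 [39, 39, 39, 42, 43, 42, 42, 42, 43, 56, 213, 225]
149 276.5 297.41 l X,Y 683.6 80.4 r0 702.3 25.0 r78 21.9 c 52.7 51.2 [41, 41, 41, 42, 44, 43, 45, 44, 45, 37, 164, 225, 225]
151 276.56 297.96 l X,Y 677.8 80.6 r0 696.0 23.8 r78 20.8 c 52.2 50.7 [45, 45, 45, 47, 46, 46, 47, 48, 46, 35, 123, 223, 225]
153 276.62 298.01 l X,Y 672.0 80.8 r0 689.8 24.1 r78 21.1 c 52.4 50.9 [48, 46, 47, 47, 47, 47, 49, 49, 49, 38, 119, 223, 225]
155 276.8 298.03 l X,Y 666.2 80.7 r0 683.6 24.5 r78 21.5 c 52.6 51.1 [53, 48, 46, 44, 45, 46, 43, 40, 37, 28, 118, 223, 226]
157 277.19 298.54 l X,Y 660.4 79.9 r0 677.3 23.5 r78 20.5 c 51.7 50.2 [22, 18, 28, 57, 79, 68, 44, 11, 9, 28, 146, 223, 226]
159 278.17 298.81 l X,Y 654.4 77.6 r0 671.0 23.1 r78 20.2 c 50.4 48.9 [11, 19, 58, 70, 67, 66, 24, 6, 10, 68, 194, 225]
161 278.81 298.67 l X,Y 648.5 76.2 r0 664.9 24.0 r78 21.0 c 50.1 48.6 [34, 9, 18, 28, 29, 23, 17, 15, 21, 82, 197, 225]
```

Both views put the line a little short (about −1.5 mm), so I'll grip again and add about 36° clockwise.

Request:
carry_out(moves=[{"tx": 0,"ty": 0,"tz": 0.12,"twist": 0,"fingers": 0.6},{"tx": 0,"ty": 0,"tz": 0.12,"twist": 0,"fingers": 0.6},{"tx": 0,"ty": 0,"tz": 0.12,"twist": 0,"fingers": 0.6},{"tx": 0,"ty": 0,"tz": 0.06,"twist": 0,"fingers": 0.6},{"tx": 0,"ty": 0,"tz": 0,"twist": 0,"fingers": 0.3},{"tx": 0,"ty": 0,"tz": 0,"twist": 0,"fingers": 0},{"tx": 0,"ty": 0,"tz": 0,"twist": 0,"fingers": 0},{"tx": 0,"ty": 0,"tz": 0,"twist": 0,"fingers": 0},{"tx": 0,"ty": 0,"tz": 0,"twist": 0,"fingers": 0},{"tx": -0.027,"ty": 0.026,"tz": 0,"twist": 0,"fingers": 0},{"tx": -0.034,"ty": 0.016,"tz": 0,"twist": 0,"fingers": 0},{"tx": 0,"ty": 0,"tz": 0,"twist": 0,"fingers": 0}])

```text
clock: 33.08
eef_pos: [616.7, -140.5, 89.8]
tool_rot: [3.13, 0.016, 0.083]
force: [-0.9, -0.3, -0.7]
width: 22.7
gripper_force: 60.4
```

Request:
carry_out(moves=[{"tx": 0,"ty": 0,"tz": 0,"twist": 0,"fingers": 0.5},{"tx": 0,"ty": 0,"tz": 0,"twist": 0,"fingers": 0.6},{"tx": 0,"ty": 0,"tz": 0,"twist": 0,"fingers": 0.6},{"tx": 0,"ty": 0,"tz": -0.08,"twist": 0,"fingers": 0.6},{"tx": 0,"ty": 0,"tz": -0.15,"twist": 0,"fingers": 0.6},{"tx": 0,"ty": 0,"tz": -0.15,"twist": 0,"fingers": 0.6},{"tx": 0,"ty": 0,"tz": -0.05,"twist": 0,"fingers": 0.6},{"tx": 0,"ty": 0,"tz": 0,"twist": 0,"fingers": 0.6},{"tx": 0,"ty": 0,"tz": 0,"twist": 0,"fingers": 0.6}])

```text
clock: 34.2
eef_pos: [619.1, -138.1, 216.9]
tool_rot: [3.131, 0.016, 0.084]
force: [-0.1, -0.2, 0.1]
width: 51.3
gripper_force: 0.0
```

Run:
```python
from p import *
go(601,-339,215,1.55)
meas('f3')
```

```text
at [ 619.1 -138.1  216.9] rot [3.131 0.016 0.084] clk 34.2 w 51.3 F [-0.1 -0.2  0.1]
total tx,ty,tz [-0.1162  0.6623  0.0064] twist -0.4668
[29, 31, 33, 35, 37, 39, 41, 43, 45, 47, 49, 51, 53, 55, 57, 59, 61]
f3t.png 55 [102, 102, 102, 102, 102, 102, 100, 101, 98, 96, 93, 93, 97, 98, 100, 99, 99] c 49.7
f3t.png 60 [101, 101, 100, 100, 101, 100, 100, 100, 97, 93, 88, 88, 93, 97, 100, 98, 98] c 50.0
f3t.png 66 [101, 101, 101, 99, 99, 100, 101, 101, 98, 92, 87, 87, 93, 102, 103, 101, 99] c 49.8
f3s.png 48 [103, 102, 104, 103, 102, 99, 100, 100, 93, 74, 74, 79, 92, 96, 97, 101, 102] c 48.9
f3s.png 52 [101, 102, 102, 104, 102, 101, 102, 86, 69, 51, 57, 70, 80, 96, 99, 101, 100] c 48.2
f3s.png 56 [102, 106, 108, 105, 104, 100, 89, 71, 51, 41, 54, 69, 90, 101, 99, 100, 106] c 47.0
f3s.png 60 [110, 111, 107, 106, 100, 92, 76, 60, 51, 49, 70, 92, 99, 103, 105, 108, 117] c 45.2
f3s.png 64 [110, 106, 106, 102, 94, 80, 69, 59, 65, 77, 87, 95, 100, 107, 111, 122, 129] c 43.5
left wall [223, 217, 215, 216, 222, 225, 226, 225, 210, 158, 96, 125, 183, 217, 227, 229, 229, 229] [217, 204, 196, 197, 211, 216, 218, 218, 204, 157, 105, 147, 210, 227, 229, 229, 230, 229]
nut Y -55.801364655627346 92
```

Request:
carry_out(moves=[{"tx": -0.023,"ty": 0.132,"tz": 0,"twist": 0,"fingers": 0.7},{"tx": -0.023,"ty": 0.132,"tz": 0,"twist": 0,"fingers": 0.7},{"tx": -0.023,"ty": 0.132,"tz": 0,"twist": 0,"fingers": 0.7},{"tx": -0.023,"ty": 0.132,"tz": 0,"twist": 0,"fingers": 0.7},{"tx": -0.024,"ty": 0.134,"tz": 0,"twist": 0,"fingers": 0.7}])

```text
clock: 34.92
eef_pos: [601.5, -339.8, 219.7]
tool_rot: [3.132, 0.015, 0.084]
force: [0.6, -0.1, 0.5]
width: 59.8
gripper_force: 0.0
```

Request:
carry_out(moves=[{"tx": 0,"ty": 0,"tz": 0,"twist": -0.052,"fingers": 0.7},{"tx": 0,"ty": 0,"tz": 0,"twist": -0.052,"fingers": 0.7},{"tx": 0,"ty": 0,"tz": 0,"twist": -0.052,"fingers": 0.7},{"tx": 0,"ty": 0,"tz": 0,"twist": -0.052,"fingers": 0.7},{"tx": 0,"ty": 0,"tz": 0,"twist": -0.052,"fingers": 0.7},{"tx": 0,"ty": 0,"tz": 0,"twist": -0.052,"fingers": 0.7},{"tx": 0,"ty": 0,"tz": 0,"twist": -0.052,"fingers": 0.7},{"tx": 0,"ty": 0,"tz": 0,"twist": -0.052,"fingers": 0.7},{"tx": 0,"ty": 0,"tz": 0,"twist": -0.052,"fingers": 0.7},{"tx": 0,"ty": 0,"tz": 0,"twist": 0,"fingers": 0.7}])

```text
clock: 36.17
eef_pos: [601.7, -338.7, 219.7]
tool_rot: [-3.128, 0.01, 1.552]
force: [0.3, 0.0, -0.3]
width: 59.6
gripper_force: 0.0
```

Run:
```python
from p import *
go(601,-339,76,1.55)
```

```text
at [ 601.7 -338.7  219.7] rot [-3.128  0.01   1.552] clk 36.17 w 59.6 F [ 0.3  0.  -0.3]
total tx,ty,tz [-0.001  -0.0022  0.4789] twist 0.0007
```

Request:
carry_out(moves=[{"tx": 0,"ty": -0.002,"tz": 0.12,"twist": 0,"fingers": 0.7},{"tx": 0,"ty": 0,"tz": 0.12,"twist": 0,"fingers": 0.6},{"tx": 0,"ty": 0,"tz": 0.12,"twist": 0,"fingers": 0.5},{"tx": 0,"ty": 0,"tz": 0.08,"twist": 0,"fingers": 0.5},{"tx": 0,"ty": 0,"tz": 0.04,"twist": 0,"fingers": 0.5},{"tx": 0,"ty": 0,"tz": 0,"twist": 0,"fingers": 0.2},{"tx": 0,"ty": 0,"tz": 0,"twist": 0,"fingers": 0},{"tx": 0,"ty": 0,"tz": 0,"twist": 0,"fingers": 0},{"tx": 0,"ty": 0,"tz": 0,"twist": 0,"fingers": 0},{"tx": 0,"ty": 0,"tz": 0,"twist": 0,"fingers": 0}])

```text
clock: 37.42
eef_pos: [601.0, -340.5, 78.2]
tool_rot: [-3.132, 0.012, 1.554]
force: [3.4, 0.3, -0.0]
width: 14.7
gripper_force: 60.8
```

Request:
carry_out(moves=[{"tx": 0,"ty": 0,"tz": 0,"twist": 0.05,"fingers": 0},{"tx": 0,"ty": 0,"tz": 0,"twist": 0.05,"fingers": 0},{"tx": 0,"ty": 0,"tz": 0,"twist": 0.05,"fingers": 0},{"tx": 0,"ty": 0,"tz": 0,"twist": 0.05,"fingers": 0},{"tx": 0,"ty": 0,"tz": 0,"twist": 0.05,"fingers": 0},{"tx": 0,"ty": 0,"tz": 0,"twist": 0.05,"fingers": 0},{"tx": 0,"ty": 0,"tz": 0,"twist": 0.05,"fingers": 0},{"tx": 0,"ty": 0,"tz": 0,"twist": 0.05,"fingers": 0},{"tx": 0,"ty": 0,"tz": 0,"twist": 0.05,"fingers": 0},{"tx": 0,"ty": 0,"tz": 0,"twist": 0.05,"fingers": 0},{"tx": 0,"ty": 0,"tz": 0,"twist": 0,"fingers": 0},{"tx": 0,"ty": 0,"tz": 0,"twist": 0,"fingers": 0}])

```text
clock: 38.92
eef_pos: [599.7, -338.8, 78.2]
tool_rot: [3.132, 0.013, -0.014]
force: [-1.5, 3.3, 7.6]
width: 14.6
gripper_force: 61.7
```

Request:
carry_out(moves=[{"tx": 0,"ty": 0,"tz": 0,"twist": 0,"fingers": 0.5},{"tx": 0,"ty": 0,"tz": 0,"twist": 0,"fingers": 0.6},{"tx": 0,"ty": 0,"tz": 0,"twist": 0,"fingers": 0.6},{"tx": 0,"ty": 0,"tz": -0.1,"twist": 0,"fingers": 0.6},{"tx": 0,"ty": 0,"tz": -0.15,"twist": 0,"fingers": 0.6},{"tx": 0,"ty": 0,"tz": -0.05,"twist": 0,"fingers": 0.3},{"tx": 0,"ty": 0,"tz": 0,"twist": 0,"fingers": 0},{"tx": 0,"ty": 0,"tz": 0,"twist": 0,"fingers": 0}])

```text
clock: 39.92
eef_pos: [599.7, -339.2, 165.5]
tool_rot: [3.131, 0.015, -0.017]
force: [0.5, 0.6, 0.8]
width: 0.2
gripper_force: 0.0
```

Run:
```python
from p import *
go(483.8,-255,100)
a=cv2.cvtColor(cv2.imread('pics/top0.png'),6); b=cv2.cvtColor(cv2.imread('pics/f3t.png'),6); c=cv2.cvtColor(snap('top','iso.png')['color'],6)
s=np.s_[162:190,436:460]; print('diff to on',np.abs(c[s].astype(int)-a[s]).mean(),'to off',np.abs(c[s].astype(int)-b[s]).mean(),'on-off',np.abs(a[s].astype(int)-b[s]).mean())
a=cv2.cvtColor(cv2.imread('pics/scene0.png'),6); b=cv2.cvtColor(cv2.imread('pics/f3s.png'),6); c=cv2.cvtColor(snap('scene','isos.png')['color'],6)
s=np.s_[290:320,385:425]; print('diff to on',np.abs(c[s].astype(int)-a[s]).mean(),'to off',np.abs(c[s].astype(int)-b[s]).mean(),'on-off',np.abs(a[s].astype(int)-b[s]).mean())
```

```text
at [ 599.7 -339.2  165.5] rot [ 3.131  0.015 -0.017] clk 39.92 w 0.2 F [0.5 0.6 0.8]
total tx,ty,tz [-0.3911 -0.2742  0.2182] twist -0.0
diff to on 34.25297619047619 to off 97.99404761904762 on-off 76.90178571428571
diff to on 32.41416666666667 to off 44.64833333333333 on-off 18.489166666666666
```

Request:
carry_out(moves=[{"tx": -0.13,"ty": -0.091,"tz": 0,"twist": 0,"fingers": 0},{"tx": -0.13,"ty": -0.091,"tz": 0,"twist": 0,"fingers": 0},{"tx": -0.131,"ty": -0.092,"tz": 0,"twist": 0,"fingers": 0},{"tx": 0,"ty": 0,"tz": 0.11,"twist": 0,"fingers": 0},{"tx": 0,"ty": 0,"tz": 0.1,"twist": 0,"fingers": 0},{"tx": 0,"ty": 0,"tz": 0,"twist": 0,"fingers": 0}])

```text
clock: 40.78
eef_pos: [482.1, -255.2, 102.3]
tool_rot: [3.132, 0.018, -0.017]
force: [-0.1, -1.0, 0.4]
width: -0.3
gripper_force: 0.0
```

Run:
```python
from p import *
go(483.8,-255,61)
```

```text
at [ 482.1 -255.2  102.3] rot [ 3.132  0.018 -0.017] clk 40.77 w -0.3 F [-0.1 -1.   0.4]
total tx,ty,tz [ 0.0055 -0.0007  0.1378] twist -0.0
```

Request:
carry_out(moves=[{"tx": 0.005,"ty": 0,"tz": 0.06,"twist": 0,"fingers": 0},{"tx": 0,"ty": 0,"tz": 0.05,"twist": 0,"fingers": 0},{"tx": 0,"ty": 0,"tz": 0.015,"twist": 0,"fingers": 0},{"tx": 0,"ty": 0,"tz": 0.014,"twist": 0,"fingers": 0},{"tx": 0,"ty": 0,"tz": 0,"twist": 0,"fingers": 0}])

```text
clock: 41.4
eef_pos: [484.8, -256.3, 63.0]
tool_rot: [3.13, 0.013, -0.017]
force: [-1.9, 0.7, 3.5]
width: -0.1
gripper_force: 1.5
```

Request:
carry_out(moves=[{"tx": 0,"ty": 0,"tz": 0.008,"twist": 0,"fingers": 0},{"tx": 0,"ty": 0,"tz": 0.004,"twist": 0,"fingers": 0},{"tx": 0,"ty": 0,"tz": 0,"twist": 0,"fingers": 0}])

```text
clock: 41.78
eef_pos: [485.2, -256.5, 60.9]
tool_rot: [3.129, 0.012, -0.017]
force: [-4.8, 1.9, 14.5]
width: -0.1
gripper_force: 7.4
```

Request:
carry_out(moves=[{"tx": 0,"ty": 0,"tz": -0.08,"twist": 0,"fingers": 0},{"tx": 0,"ty": 0,"tz": -0.08,"twist": 0,"fingers": 0},{"tx": -0.024,"ty": 0.148,"tz": 0,"twist": 0,"fingers": 0},{"tx": -0.024,"ty": 0.148,"tz": 0,"twist": 0,"fingers": 0},{"tx": 0,"ty": 0,"tz": 0.08,"twist": 0,"fingers": 0},{"tx": 0,"ty": 0,"tz": 0.04,"twist": 0,"fingers": 0},{"tx": 0,"ty": 0,"tz": 0.02,"twist": 0,"fingers": 0},{"tx": 0,"ty": 0,"tz": 0.01,"twist": 0,"fingers": 0},{"tx": 0,"ty": 0,"tz": 0.008,"twist": 0,"fingers": 0},{"tx": 0,"ty": 0,"tz": 0,"twist": 0,"fingers": 0}])

```text
clock: 43.02
eef_pos: [469.6, -344.4, 61.6]
tool_rot: [3.13, 0.012, -0.016]
force: [-0.9, 1.9, 3.1]
width: 0.2
gripper_force: 1.8
```

Request:
carry_out(moves=[{"tx": 0,"ty": 0,"tz": 0.005,"twist": 0,"fingers": 0},{"tx": 0,"ty": 0,"tz": 0.003,"twist": 0,"fingers": 0},{"tx": 0,"ty": 0,"tz": 0,"twist": 0,"fingers": 0}])

```text
clock: 43.4
eef_pos: [469.8, -344.6, 60.8]
tool_rot: [3.129, 0.011, -0.017]
force: [-3.3, 4.0, 17.3]
width: -0.1
gripper_force: 8.7
```

Request:
carry_out(moves=[{"tx": 0,"ty": 0,"tz": -0.08,"twist": 0,"fingers": 0},{"tx": 0,"ty": 0,"tz": -0.08,"twist": 0,"fingers": 0},{"tx": -0.062,"ty": -0.084,"tz": 0,"twist": 0,"fingers": 0},{"tx": -0.062,"ty": -0.084,"tz": 0,"twist": 0,"fingers": 0},{"tx": 0,"ty": 0,"tz": 0.08,"twist": 0,"fingers": 0},{"tx": 0,"ty": 0,"tz": 0.04,"twist": 0,"fingers": 0},{"tx": 0,"ty": 0,"tz": 0.02,"twist": 0,"fingers": 0},{"tx": 0,"ty": 0,"tz": 0.01,"twist": 0,"fingers": 0},{"tx": 0,"ty": 0,"tz": 0.008,"twist": 0,"fingers": 0},{"tx": 0,"ty": 0,"tz": 0,"twist": 0,"fingers": 0}])

```text
clock: 44.65
eef_pos: [433.1, -294.3, 60.9]
tool_rot: [3.128, 0.012, -0.017]
force: [-3.3, 2.0, 15.4]
width: -0.0
gripper_force: 7.5
```

Request:
carry_out(moves=[{"tx": 0,"ty": 0,"tz": 0.004,"twist": 0,"fingers": 0},{"tx": 0,"ty": 0,"tz": 0.002,"twist": 0,"fingers": 0},{"tx": 0,"ty": 0,"tz": 0,"twist": 0,"fingers": 0}])

```text
clock: 45.02
eef_pos: [433.1, -294.4, 60.6]
tool_rot: [3.127, 0.012, -0.017]
force: [-5.8, 4.4, 30.4]
width: -0.2
gripper_force: 15.0
```

Bottomed out. I'll retreat, then check the final state with numbers.

Request:
carry_out(moves=[{"tx": 0,"ty": 0,"tz": -0.06,"twist": 0,"fingers": 0},{"tx": 0,"ty": 0,"tz": -0.12,"twist": 0,"fingers": 0},{"tx": 0,"ty": 0,"tz": -0.15,"twist": 0,"fingers": 0},{"tx": 0,"ty": 0,"tz": -0.12,"twist": 0,"fingers": 0},{"tx": 0,"ty": 0.13,"tz": 0,"twist": 0,"fingers": 0},{"tx": 0,"ty": 0.13,"tz": 0,"twist": 0,"fingers": 0},{"tx": 0,"ty": 0.13,"tz": 0,"twist": 0,"fingers": 0},{"tx": 0,"ty": 0,"tz": 0,"twist": 0,"fingers": 0},{"tx": 0,"ty": 0,"tz": 0,"twist": 0,"fingers": 0}])

```text
clock: 46.15
eef_pos: [432.8, -408.8, 193.8]
tool_rot: [3.13, 0.012, -0.017]
force: [0.5, 0.0, -0.8]
width: -0.0
gripper_force: 0.0
```

Run:
```python
from p import *
meas('f4'); g=lambda f:cv2.cvtColor(cv2.imread('pics/'+f),6).astype(int)
a,b,c=g('top0.png'),g('f3t.png'),g('f4t.png'); s=np.s_[162:190,436:460]
print('iso on',np.abs(c[s]-a[s]).mean(),'off',np.abs(c[s]-b[s]).mean())
s=np.s_[150:205,235:335]; print('carriage change',np.abs(c[s]-b[s]).mean())
```

```text
[29, 31, 33, 35, 37, 39, 41, 43, 45, 47, 49, 51, 53, 55, 57, 59, 61]
f4t.png 55 [100, 100, 100, 100, 100, 101, 100, 100, 97, 95, 92, 91, 94, 96, 98, 100, 98] c 50.5
f4t.png 60 [100, 99, 100, 100, 101, 101, 101, 100, 98, 93, 89, 88, 91, 97, 100, 100, 99] c 50.4
f4t.png 66 [101, 100, 102, 101, 100, 100, 103, 101, 98, 95, 88, 86, 91, 100, 101, 103, 101] c 50.4
f4s.png 48 [103, 101, 103, 103, 103, 101, 100, 99, 89, 74, 75, 79, 90, 96, 97, 101, 101] c 48.9
f4s.png 52 [100, 102, 104, 106, 104, 102, 100, 85, 72, 50, 54, 67, 80, 95, 98, 100, 100] c 48.2
f4s.png 56 [106, 110, 114, 110, 106, 99, 89, 73, 51, 37, 49, 67, 91, 100, 100, 101, 108] c 47.1
f4s.png 60 [115, 115, 115, 108, 99, 93, 78, 58, 47, 42, 71, 97, 100, 104, 110, 114, 124] c 45.2
f4s.png 64 [111, 111, 109, 100, 91, 81, 67, 55, 62, 83, 92, 97, 102, 114, 116, 124, 131] c 43.0
left wall [220, 215, 211, 212, 219, 222, 223, 222, 207, 154, 95, 123, 180, 214, 225, 226, 227, 227] [214, 201, 192, 194, 206, 213, 217, 216, 200, 153, 103, 145, 206, 225, 227, 227, 227, 227]
nut Y -55.62303169645864 92
iso on 1.4702380952380953 off 76.60416666666667
carriage change 2.421818181818182
```

```bash
python3 -c "
from h import *
print(job.finish_job())"
```

```text
the job is handed in; nothing more can be done
None
```

The job is handed in, verdict unknown: isolator off then on, both jars upright in the outer cells, all three keys pressed in order, and the line stopped clockwise at the pointer to within roughly 1–2 mm by my estimate (views disagreed; allowed 2.5 mm).

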